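Angle gauge from the vise to the lock bolt

ROBOT

A 7-joint arm with a two-finger parallel gripper is mounted at the origin on a cart in front of the work surface, level with it; the furniture and walls round the work are solid. World frame = base frame: x ahead of the robot, y to its left, z up, the work surface at z = 0. Lengths are in m, angles in degrees, forces in N, time in s.
With the tool pointing down it reaches from about 0.35 to 0.775 m from the base axis. Payload 3.1 kg.
Tool frame: the origin (TCP) lies on the centre line of the jaws, within the pads' length; the fingertips stand 17 mm ahead of it and the grasp point (between the pads) lies 2 mm behind it (robot.tip_reach is the distance from the TCP to the fingertips, in m); z points along the fingers, y is the direction in which the jaws open and shut (so a half turn about z gives the same grasp; the last joint's range is limited). The gripper opens to 85 mm and grips with 20 to 120 N. Pads are 22 mm wide; open, the fingers measure 114 mm over their backs; the gripper's body (76 mm by 85 mm) begins 54 mm behind the grasp point. The pads swing forward as they close: fully open they stand 13 mm farther back than shut.
Start: joints at [-78.02, 17.813, 0.802, 86.603, -0.252, 75.585, -1.558], TCP at [0.136, 0.533, 0.248] pointing down, gripper open.
Joint ranges: [-154.91, 154.91], [-16.99, 109.72], [-72.82, 74.43], [7.12, 147.25], [-82.49, 262.49], [11.32, 116.49], [-174.64, 174.64]. Speed limits (degrees/s): [159.86, 159.86, 180, 180, 180, 180, 180].

INTERFACE

Orientations are given as [roll, pitch, yaw] about the fixed x, y, z axes, in that order (R = Rz(yaw) Ry(pitch) Rx(roll)).
In Python, from station import robot, fingers, vision, workorder, recognise gives the robot as it stands. Calls block until the motion is done:
- robot.move_to(position, orientation): joint-space move of the TCP to a pose.
- robot.line_to(position, orientation=None, velocity=0.15, f_stop=None): straight line of the TCP; orientation=None keeps the orientation; velocity is the mean speed in m/s. With f_stop (N) it stops when the force on the tool has changed by that much, and returns True; else False.
- robot.move_j(angles): joint-space move.
- fingers.gripper_to(opening, force=None): opening from 0.0 (shut) to 1.0 (fully open); force is the grip in N (None keeps the last); returns when the fingers have stopped.
- robot.pause(seconds).
- robot.inverse_kinematics(position, orientation): joint angles nearest the present ones, or None.
- vision.grab_frame(name): name is "scene" or "top" or "wrist"; returns the picture (480x640x3 uint8, red, green, blue); there is no depth.
- vision.calibration(name): a dict with "mtx" (3x3 intrinsics, pixels), "extrinsics" (4x4, takes a point from world to camera coordinates); the wrist camera has in their place "T_tool_cam" (4x4, takes a point from camera to tool coordinates, whose origin is the TCP and whose axes are the flange's). Camera axes: x right, y up, looking along -z (the intrinsics and any distortion apply to the point x, -y, -z); pixel columns grow to the right and rows downward; lengths in m; the calibration is good to about 2 mm. A picture is of the moment at which its call begins: read the wrist's pose just before it. calibration takes no time and is no camera call.
A pose or a line that the arm cannot do raises robot.PlanningError and nothing moves.
- workorder.close_job(): hands the job in, once; it reports no verdict.
Trained networks look in the newest picture that a camera, given by its name, has taken for a name from the list of things; names that differ only in an ending like _2 or _b are one class to them, and where a whole thing is asked for, a point or a joint stands for the part that bears it (a point fixed in the world has none). Each returns a list of dicts, best first, with "p" (0 to 1); they miss things now and then, are a little off and sometimes report something else, mostly with a low value. They report only what shows in the picture. A call takes as long as a camera call.
- recognise(label, camera): "rect" ([centre column, centre row, width, height] in pixels, round what is visible of it).
Readings, each from a call of its own:
- robot.current_time_s(): time.
- robot.current_joint_positions(): joint angles.
- robot.current_dq(): joint speeds.
- robot.current_joint_torque(): joint torques, N m.
- robot.current_tool_pos(): TCP position.
- robot.current_eef_rot(): TCP orientation.
- robot.current_contact_force(): force on the tool from outside, world axes, zero at the start.
- robot.current_torque(): the same for the moment, N m.
- robot.current_finger_gap(): opening from 0.0 (shut) to 1.0 (fully open).
Only numpy, scipy, OpenCV 4.12 (cv2) and the standard library are available. Lean on these libraries where they do the work, as an engineer would, in place of code of your own. Each camera call takes 0.05 s, during which the arm holds its last target.

TASK

The angle gauge is still clamped in the small vise: pull the vise's T-bar to slide the jaw open, let the T-bar go and lift the gauge out. Set it upright astride the round lock bolt with its Y legs on the scribed ring, then rock it round the bolt until the swinging pointer comes to rest on the brass index tab. Finish holding it there, both legs pressed lightly on the bolt, so I can mark the hole; leave the other things on the desk where they lie.

Things in the scene. Friction and masses are not known exactly. Their poses are not given: they have to be found in the camera images.
- vise: small grey quick-release vise, fixed to the desk. Origin: on the desk under the middle of the clamped gauge; x points from the sliding jaw to the fixed jaw (away from the T-bar), z up. Jaws 64 mm wide (y), tops 42 mm above the desk; the bed between them, on which the gauge's feet stand, is 12 mm above the desk. The front plate, 46 mm high, ends 70 mm before the origin
- vise_jaw (a joint): opening of the sliding jaw in m: 0 clamped on the gauge, 0.024 fully open; it moves with the T-bar along the vise's -x. A steady pull of 7 to 9 N slides it; it stays where it is left
- tbar (a point): middle of the T-bar on the vise's spindle, 34 mm above the desk, 105 mm from the vise's origin along its -x when shut. A level rod along the vise's y, 10 mm thick, 100 mm long, 15 mm balls at its ends, a 19 mm hub at its middle, from which the 12 mm spindle runs to the jaw. Clear rod for gripping: 13 to 40 mm to either side of this point; 30 mm free behind it before the front plate
- gauge: aluminium angle gauge, 0.24 to 0.4 kg, 180 mm high: two legs splayed at 90 degrees (a Y saddle, 66 mm over the feet, 22 mm thick in x) under a round dial 88 mm across, centre 90 mm above the origin. Origin: midway between the undersides of the feet; with the saddle home on the bolt it lies on the bolt's axis. z up to the grip, dial on the -x side, y to the left as one faces the dial
- gauge_grip (a point): middle of the grip block on top of the gauge, 156 mm above the gauge's origin; axes as the gauge. The block is 18 mm (x) by 24 mm (y) and clear of the dial from 136 to 174 mm above the origin; a thin punch head stands 6 mm higher
- pointer (a joint): angle of the pendulum pointer on the dial in rad, 0 straight up to the grip, positive towards the gauge's y (left as one faces the dial). It hangs by its bob and stays plumb, so it reads how far the gauge leans the other way (top towards the gauge's -y); it swings for about a second after a move
- index (a joint): angle of the brass index tab on the dial's rim in rad, measured as for the pointer; preset between 0.25 and 0.5 and locked tight. Its position is the mark for the pointer
- pointer_tip (a point): tip of the pointer, 37 mm from the dial's centre; z along the pointer
- index_mark (a point): inner end of the brass index tab, 37 mm from the dial's centre; the pointer tip lies here when it is on the mark
- bolt_stand: round steel lock bolt, 38 mm thick and 150 mm long, lying level in two V-blocks with clamp stirrups, fixed to the desk. Origin: on the desk under the middle; x along the bolt, z up. The bolt's axis is 50 mm above the desk. Bare bolt between the blocks: 35 mm to either side of the middle; the stirrup screws reach 91 mm above the desk
- bolt_line (a point): the thin dark scribed ring round the middle of the bolt: this point lies on the bolt's axis, 50 mm above the desk; axes as bolt_stand
- cylinder_60: brass lock cylinder lying behind the vise, 66 x 43 x 17 mm, a bystander
- padlock_40: brass padlock lying flat, 50 x 57 x 13 mm, a bystander

How it is judged:
By the outcome, as a careful person would: the job done as asked, in the order asked, and still so for the second after the job is handed in, while the arm keeps its last pose, push and grip.
It also fails if it takes over 58 s, if anything falls off the work surface, if the arm or the gripper's body presses on something with over 40 N, if the wrist force passes 120 N, or if a joint passes its speed limit or range.

## Working session

There is one attempt and no reset: what is moved stays moved. The work goes in short steps, each a Python script; the robot and the scene stay as the last script left them, time stands still between calls to the robot, and variables do not carry over. Pictures are saved under pics/ and viewed, and the job is handed in when it is done.

```bash
mkdir -p pics; ls; cat > h.py <<'E'
from station import robot, fingers, vision, workorder, recognise
import numpy as np, cv2
def save(name, fn):
    im=vision.grab_frame(name); cv2.imwrite('pics/'+fn, cv2.cvtColor(im,cv2.COLOR_RGB2BGR)); return im
def cam(name):
    c=vision.calibration(name); K=np.array(c['mtx'])
    return K, np.array(c['extrinsics']), c
def project(name,P):
    K,E,c=cam(name); P=np.atleast_2d(P); q=(E[:3,:3]@P.T).T+E[:3,3]
    q=q*[1,-1,-1]; u=(K@q.T).T; return u[:,:2]/u[:,2:]
def ray(name,uv):
    K,E,c=cam(name); d=np.linalg.inv(K)@np.array([uv[0],uv[1],1.]); d=d*[1,-1,-1]
    R=E[:3,:3]; return -R.T@E[:3,3], R.T@d
def onz(name,uv,z):
    o,d=ray(name,uv); return o+d*(z-o[2])/d[2]
E
python3 - <<'E'
from h import *
for n in ('scene','top','wrist'):
    save(n,n+'0.png'); print(n,vision.calibration(n))
for n in ('scene','top'):
    for l in ('vise','tbar','gauge','gauge_grip','bolt_stand','bolt_line','pointer_tip','index_mark','cylinder_60','padlock_40'):
        r=recognise(l,n); print(n,l,[(np.round(x['rect'],1).tolist(),round(x['p'],2)) for x in r[:3]])
print(robot.current_time_s(),robot.current_tool_pos(),robot.current_eef_rot())
E
```

```text
pics
scene {'mtx': array([[466.86057282,   0.        , 323.13756562],
       [  0.        , 466.86057282, 248.52582529],
       [  0.        ,   0.        ,   1.        ]]), 'extrinsics': array([[ 0.4877331 , -0.87299154, -0.00148161, -0.47591654],
       [ 0.75095501,  0.41868564,  0.51065537, -0.35659481],
       [-0.44517749, -0.25017614,  0.85978422, -0.79556052],
       [ 0.        ,  0.        ,  0.        ,  1.        ]])}
top {'mtx': array([[529.02355541,   0.        , 325.08815195],
       [  0.        , 529.02355541, 239.59363894],
       [  0.        ,   0.        ,   1.        ]]), 'extrinsics': array([[-0.00835844, -0.99979454,  0.01846659, -0.26584291],
       [ 0.9925494 , -0.00605016,  0.12169257, -0.53435764],
       [-0.12155584,  0.01934616,  0.99239604, -0.89723527],
       [ 0.        ,  0.        ,  0.        ,  1.        ]])}
wrist {'mtx': array([[411.60776507,   0.        , 318.51168129],
       [  0.        , 411.60776507, 233.39342586],
       [  0.        ,   0.        ,   1.        ]]), 'T_tool_cam': array([[ 2.60811503e-04,  9.46824830e-01,  3.21749395e-0
[... 635 characters left out ...]
ne cylinder_60 [([389.9, 279.1, 26.1, 30.5], 0.76)]
scene padlock_40 [([374.5, 242.6, 25.7, 22.4], 0.89)]
top vise []
top tbar [([356.5, 317.4, 67.2, 69.6], 0.73), ([271.8, 209.0, 46.7, 99.4], 0.55)]
top gauge [([340.7, 284.9, 50.0, 27.5], 0.75)]
top gauge_grip [([339.2, 285.0, 54.8, 27.4], 0.7)]
top bolt_stand [([272.6, 212.3, 44.7, 100.2], 0.63)]
top bolt_line [([270.8, 212.4, 48.6, 94.5], 0.71), ([377.9, 209.7, 32.4, 32.4], 0.67)]
top pointer_tip []
top index_mark [([269.8, 210.7, 52.2, 94.2], 0.63)]
top cylinder_60 [([380.2, 209.1, 32.6, 31.8], 0.88)]
top padlock_40 [([341.4, 173.5, 24.6, 29.2], 0.91)]
1.15 [0.13646439 0.53283237 0.24830902] [1.79996454e+02 2.06183061e-04 1.65635188e+02]
```

```bash
python3 - <<'E'
import cv2
a=cv2.imread('pics/top0.png')[150:370,220:440]; cv2.imwrite('pics/top0c.png',cv2.resize(a,(600,600),interpolation=cv2.INTER_CUBIC)) 
b=cv2.imread('pics/scene0.png')[190:390,240:440]; cv2.imwrite('pics/scene0c.png',cv2.resize(b,(600,600),interpolation=cv2.INTER_CUBIC))
E
```

```text
(no output)
```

View pics/top0.png

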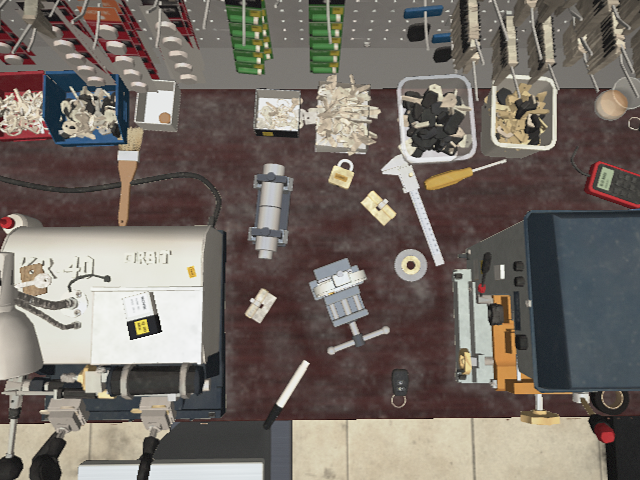

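View pics/scene0.png

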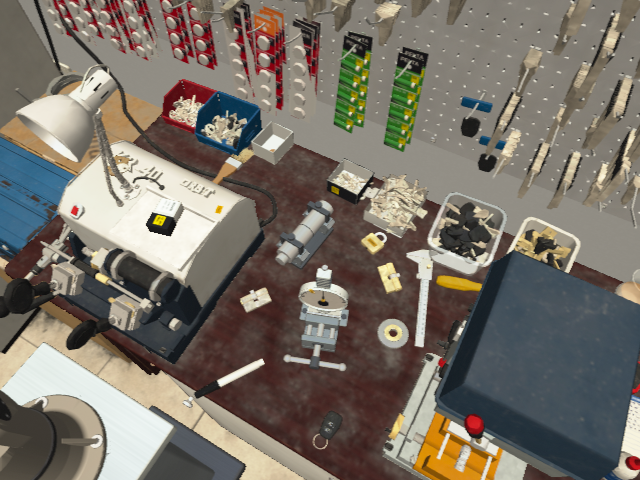

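```bash
sleep 0.1
```

```text
(no output)
```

View pics/top0c.png

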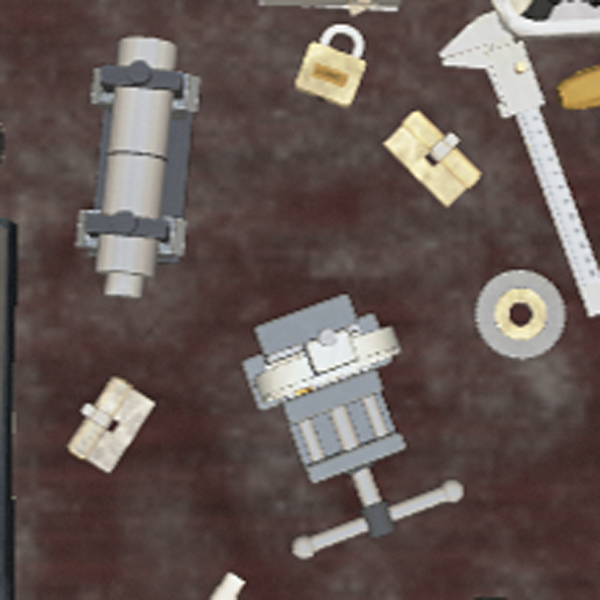

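View pics/scene0c.png

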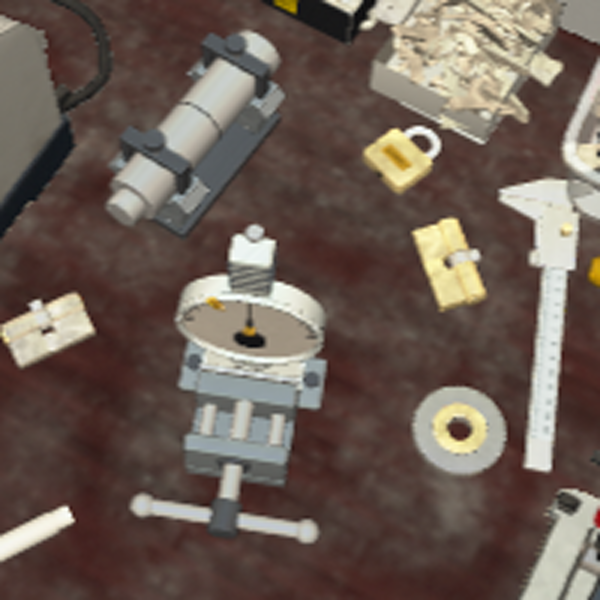

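```bash
python3 - <<'E'
from h import *
f=lambda x,y:(220+x/600*220,150+y/600*220)
g=lambda x,y:(240+x/3,190+y/3)
for n,fn,pts in (('top',f,[('bl',304,547,.034),('br',453,491,.034),('hub',378,519,.034),('ring',137,155,.069),('bolt far',147,39,.067),('bolt near',123,285,.06),('grip top',333,345,.186),('jawFR',398,347,.042),]),
 ('scene',g,[('bl',143,506,.034),('br',308,531,.034),('hub',224,515,.034),('ring',200,115,.066),('gripcentre top',252,240,.186)])):
    for (l,x,y,z) in pts: print(n,l,onz(n,fn(x,y),z).round(4))
E
```

```text
top bl [ 0.3401 -0.2791  0.034 ]
top br [ 0.3741 -0.3741  0.034 ]
top hub [ 0.3571 -0.3261  0.034 ]
top ring [ 0.5852 -0.1758  0.069 ]
top bolt far [ 0.6602 -0.1817  0.067 ]
top bolt near [ 0.5044 -0.1667  0.06  ]
top grip top [ 0.4594 -0.2912  0.186 ]
top jawFR [ 0.4653 -0.34    0.042 ]
scene bl [ 0.3416 -0.2805  0.034 ]
scene br [ 0.3768 -0.3749  0.034 ]
scene hub [ 0.3607 -0.3261  0.034 ]
scene ring [ 0.5852 -0.1798  0.066 ]
scene gripcentre top [ 0.4623 -0.2888  0.186 ]
```

```bash
cat >> h.py <<'E'
def tri(a,b):
    o1,d1=ray('top',a); o2,d2=ray('scene',b)
    A=np.stack([d1,-d2],1); s=np.linalg.lstsq(A,o2-o1,rcond=None)[0]
    p,q=o1+d1*s[0],o2+d2*s[1]; return (p+q)/2, np.linalg.norm(p-q)
E
python3 - <<'E'
from h import *
print('tag',tri((192,271),(219,209)));print('lamp',tri((20,300),(65,130)));print('screen corner', tri((527,213),(512,255)))
print('black box',tri((140,300),(163,215)))
for yaw in (110,-70,-160,20):
  for dy in (.0265,-.0265):
    v=np.array([.358,-.326]); y=np.deg2rad(19.7); p=v+dy*np.array([-np.sin(y),np.cos(y)])
    for z in (.25,.034):
      s=robot.inverse_kinematics([*p,z],[180,0,yaw]); print(yaw,dy,z,None if s is None else np.round(s))
for p,yaw in (((.458,-.291,.3),-160),((.458,-.291,.154),-160),((.585,-.177,.3),175),((.585,-.177,.204),175)):
  s=robot.inverse_kinematics(list(p),[180,0,yaw]); print(p,yaw,None if s is None else np.round(s))
from scipy.spatial.transform import Rotation as R
for lean in (.25,.5):
  for yaw in (175,-5):
    Rg=R.from_euler('z',-5,degrees=True)*R.from_rotvec([lean,0,0]); Rt=Rg*R.from_euler('xyz',[180,0,yaw+5],degrees=True)
    p=np.array([.585,-.177,.05])+Rg.apply([0,0,.154]); s=robot.inverse_kinematics(list(p),Rt.as_euler('xyz',degrees=True).tolist()); print(lean,yaw,p,Rt.as_euler('xyz',degrees=True),None if s is None else np.round(s))
E
```

```text
tag (array([ 0.4678799 , -0.07767683,  0.20751337]), np.float64(0.0008358873806641263))
lamp (array([0.41097254, 0.09336973, 0.3618549 ]), np.float64(0.04317852479039255))
screen corner (array([ 0.53408768, -0.52396291,  0.32181656]), np.float64(0.02175029251108335))
black box (array([0.42295585, 0.00615577, 0.18814172]), np.float64(0.013753123414559011))
110 0.0265 0.25 [ -8.  10.  54. 101.  -8.  74.  68.]
110 0.0265 0.034 [  5.  27.  43. 117. -26.  46.  83.]
110 -0.0265 0.25 [ -0.  17.  54.  94. -14.  76.  76.]
110 -0.0265 0.034 [  9.  32.  43. 109. -28.  50.  87.]
-70 0.0265 0.25 [ -16.   12.   65.  101.  -11.   74. -109.]
-70 0.0265 0.034 [ -9.  37.  65. 117. -42.  54. -82.]
-70 -0.0265 0.25 [ -7.  21.  65.  94. -19.  77. -99.]
-70 -0.0265 0.034 [ -3.  42.  64. 110. -45.  58. -78.]
-160 0.0265 0.25 [ 66.   9. -31.  99.   5.  74. 144.]
-160 0.0265 0.034 [ 55.  23. -20. 115.  11.  44. 138.]
-160 -0.0265 0.25 [ -8.  22.  68.  95. -21.  77. 172.]
-160 -0.0265 0.034 [ 57.  28. -20. 108.  13.  47. 141.]
20 0.0265 0.25 [-16.  12.  65. 101. -11.  74. -19.]
20 0.0265 0.034 [ -9.  37.  65.
[... 196 characters left out ...]
58, -0.291, 0.154) -160 [-11.  31.  60.  97. -29.  68. 166.]
(0.585, -0.177, 0.3) 175 [-20.  33.  61.  72. -29.  90. 122.]
(0.585, -0.177, 0.204) 175 [-19.  35.  55.  82. -29.  78. 122.]
0.25 175 [ 0.58167935 -0.21495523  0.19921251] [1.65676055e+02 1.27222187e-14 1.75000000e+02] [ -9.  46.  67.  77. -51.  95. 140.]
0.25 -5 [ 0.58167935 -0.21495523  0.19921251] [-1.65676055e+02 -1.27222187e-14 -5.00000000e+00] [ -7.  42.  59.  76. -45.  91. -43.]
0.5 175 [ 0.57856516 -0.25055058  0.18514771] [151.35211024   0.         175.        ] [ 40.  40. -10.  67. -19.  87. 121.]
0.5 -5 [ 0.57856516 -0.25055058  0.18514771] [-151.35211024    0.           -5.        ] [  6.  51.  59.  69. -58. 105. -35.]
```

```bash
python3 - <<'E'
from h import *
print('base',project('scene',[0,0,0.]),project('top',[0,0,0.]))
print('tcp',project('scene',[.136,.533,.248]),project('top',[.136,.533,.248]))
for z in (.2,.3,.4,.5):
    print(z,[onz('top',u,z).round(3)[:2] for u in ((40,310),(0,310),(20,255),(20,370))],[onz('scene',u,z).round(3)[:2] for u in ((22,112),(90,110),(60,158),(98,75))])
print('red',tri((8,222),(75,210)))
E
```

```text
base [[ 43.8543896  457.78716247]] [[168.34313128 554.65902346]]
tcp [[-203.28766826  191.18513404]] [[-314.95602578  539.31134768]]
0.2 [array([0.415, 0.137]), array([0.415, 0.193]), array([0.493, 0.169]), array([0.332, 0.16 ])] [array([0.474, 0.412]), array([0.545, 0.297]), array([0.422, 0.256]), array([0.632, 0.357])]
0.3 [array([0.415, 0.086]), array([0.416, 0.134]), array([0.483, 0.114]), array([0.343, 0.105])] [array([0.425, 0.28 ]), array([0.485, 0.182]), array([0.381, 0.147]), array([0.559, 0.233])]
0.4 [array([0.416, 0.035]), array([0.416, 0.076]), array([0.473, 0.059]), array([0.355, 0.051])] [array([0.375, 0.149]), array([0.425, 0.068]), array([0.339, 0.039]), array([0.486, 0.11 ])]
0.5 [array([ 0.416, -0.017]), array([0.417, 0.017]), array([0.464, 0.003]), array([ 0.366, -0.003])] [array([0.326, 0.017]), array([ 0.365, -0.047]), array([ 0.298, -0.069]), array([ 0.413, -0.014])]
red (array([ 0.52391704,  0.42539292, -0.14669112]), np.float64(0.15920887751553253))
```

View pics/wrist0.png

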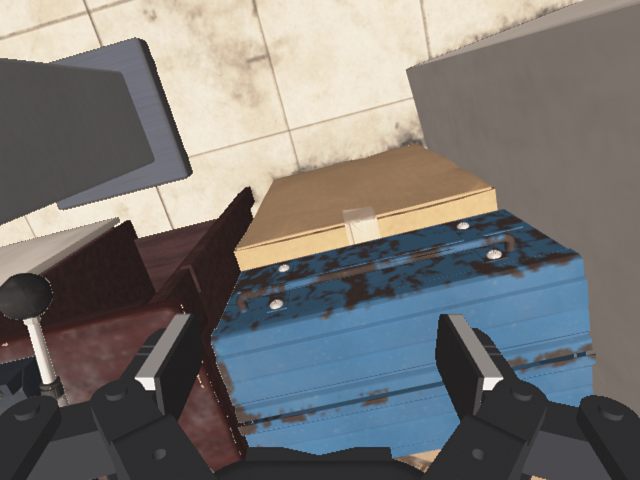

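```bash
python3 - <<'E'
from h import *
a=np.arctan2(.533,.136)
for r in (.35,.4,.45,.5,.55):
  for z in (.5,.55,.6,.65):
    s=robot.inverse_kinematics([r*np.cos(a),r*np.sin(a),z],[180,0,165.6]); print(r,z,None if s is None else np.round(s,1))
E
```

```text
0.35 0.5 [-79.   -5.9   0.4  78.1   0.  107.8  -2.9]
0.35 0.55 [-79.1  -3.6   0.6  68.7   0.  114.9  -2.9]
0.35 0.6 None
0.35 0.65 None
0.4 0.5 [-7.890e+01  1.000e-01  8.000e-01  7.250e+01 -0.000e+00  1.074e+02
 -2.500e+00]
0.4 0.55 [-79.1   2.4   1.   62.7  -0.  114.8  -2.5]
0.4 0.6 None
0.4 0.65 None
0.45 0.5 [-7.880e+01  6.300e+00  1.100e+00  6.590e+01 -1.000e-01  1.078e+02
 -2.100e+00]
0.45 0.55 [-79.    8.8   1.5  55.6  -0.3 115.6  -2. ]
0.45 0.6 None
0.45 0.65 None
0.5 0.5 [-78.7  12.8   1.5  58.2  -0.3 109.1  -1.8]
0.5 0.55 None
0.5 0.6 None
0.5 0.65 None
0.55 0.5 [-78.5  19.8   1.8  48.7  -0.7 111.5  -1.4]
0.55 0.55 None
0.55 0.6 None
0.55 0.65 None
```

```bash
python3 - <<'E'
from h import *
t0=robot.current_time_s()
robot.move_j([-79.1,-3.6,.6,68.7,0,114.5,-2.9]); print(robot.current_tool_pos(),robot.current_time_s()-t0)
robot.move_j([42,-3.6,0,68.7,0,114,62]); print(robot.current_tool_pos(),robot.current_eef_rot(),robot.current_time_s()-t0)
y=np.deg2rad(19.7); p=np.array([.358,-.326])+.0265*np.array([-np.sin(y),np.cos(y)])
print(p)
robot.move_to([*p,.25],[180,0,109.7]); print(robot.current_joint_positions().round(1),robot.current_time_s()-t0, robot.current_contact_force())
save('wrist','w1.png'); print(robot.current_tool_pos(),robot.current_eef_rot())
E
```

```text
[0.08713287 0.34189194 0.54867494] 1.35
[ 0.2529736  -0.24935316  0.54995791] [179.56929656   0.77230695 110.13916822] 3.5500000000000003
[ 0.34906698 -0.30105103]
[40.7  7.4 -2.3 99.3  0.3 73.2 58. ] 4.7667 [ 0.12747684  0.44577451 -0.23405943]
[ 0.34994506 -0.30176988  0.2516278 ] [1.79900136e+02 1.76733517e-01 1.09701354e+02]
```

View pics/w1.png

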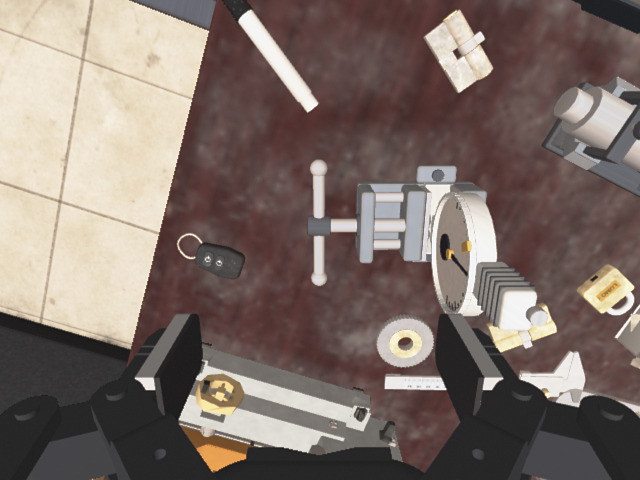

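```bash
cat >> h.py <<'E'
from scipy.spatial.transform import Rotation as Ro
def wray(uv,p,rpy):
    c=vision.calibration('wrist'); K=np.array(c['mtx']);T=np.array(c['T_tool_cam'])
    d=np.linalg.inv(K)@np.array([uv[0],uv[1],1.])*[1,-1,-1]
    R=Ro.from_euler('xyz',rpy,degrees=True).as_matrix()
    return np.array(p)+R@T[:3,3], R@T[:3,:3]@d
def wonz(uv,z,p,rpy):
    o,d=wray(uv,p,rpy); return o+d*(z-o[2])/d[2]
def wproj(P,p,rpy):
    c=vision.calibration('wrist'); K=np.array(c['mtx']);T=np.array(c['T_tool_cam'])
    R=Ro.from_euler('xyz',rpy,degrees=True).as_matrix()
    q=(np.atleast_2d(P)-p)@R; q=(q-T[:3,3])@T[:3,:3]; q=q*[1,-1,-1]; u=q@K.T; return u[:,:2]/u[:,2:]
E
python3 - <<'E'
from h import *
p=[ 0.34994506,-0.30176988,0.2516278 ];r=[179.900136,.176733517,109.701354]
for n,u,z in (('bl',(319,167),.034),('br',(319,279),.034),('hub',(319,226),.034),('grip top',(519,309),.174),('punch',(538,315),.18),('key',(560,105),.05)): print(n,wonz(u,z,p,r).round(4))
print(robot.current_tool_pos(),robot.current_joint_positions())
E
```

```text
bl [ 0.3421 -0.2796  0.034 ]
br [ 0.3767 -0.3761  0.034 ]
hub [ 0.3595 -0.3282  0.034 ]
grip top [ 0.4644 -0.2938  0.174 ]
punch [ 0.4716 -0.2915  0.18  ]
key [ 0.4969 -0.1714  0.05  ]
[ 0.34994506 -0.30176988  0.2516278 ] [40.73865093  7.36376066 -2.33158062 99.25685943  0.32099328 73.18283791
 58.03598927]
```

```bash
python3 - <<'E'
from h import *
t0=robot.current_time_s()
fingers.gripper_to(0.35)
print(robot.line_to([.3501,-.3026,.10],[180,0,109.7],velocity=.15), robot.current_tool_pos())
print(robot.line_to([.3501,-.3026,.033],[180,0,109.7],velocity=.08,f_stop=8), robot.current_tool_pos(),robot.current_eef_rot(),robot.current_contact_force().round(2))
save('scene','s2.png'); save('top','t2.png'); save('wrist','w2.png')
print(robot.current_time_s(),robot.current_time_s()-t0)
import cv2
b=cv2.imread('pics/scene0.png')
a=cv2.imread('pics/s2.png')[260:400,240:400]; w=cv2.imread('pics/w2.png')
cv2.imwrite('pics/c2.png',np.hstack([cv2.resize(a,(400,350)),cv2.resize(w,(400,350))]))
E
```

```text
False [ 0.35075257 -0.30311582  0.10078814]
False [ 0.35052008 -0.30294763  0.03342152] [1.79965251e+02 5.69878885e-02 1.09700460e+02] [-0.3   0.03 -0.63]
8.825 2.858299999999999
```

View pics/c2.png

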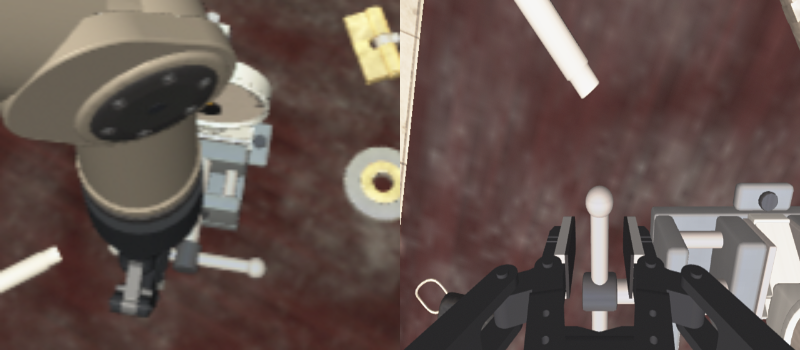

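```bash
python3 - <<'E'
from h import *
t0=robot.current_time_s()
fingers.gripper_to(0.0,force=50); g=robot.current_finger_gap()
p=np.array(robot.current_tool_pos()); print(g,p,robot.current_contact_force().round(1))
y=np.deg2rad(19.7); vx=np.array([np.cos(y),np.sin(y),0])
r=robot.line_to(list(np.array([.3501,-.3026,.033])-.0245*vx),velocity=.05,f_stop=25)
q=np.array(robot.current_tool_pos()); print(r,q,(q-p)@vx,robot.current_contact_force().round(1),robot.current_finger_gap())
save('wrist','w3.png'); print(robot.current_time_s()-t0,robot.current_time_s())
E
```

```text
0.09410581579720909 [ 0.35056291 -0.3027245   0.03344909] [0.7 1.  2.9]
False [ 0.32964105 -0.31032261  0.03348297] -0.02225859980121142 [4.2 2.6 1. ] 0.09382496511414046
1.0167000000000002 9.8417
```

View pics/w3.png

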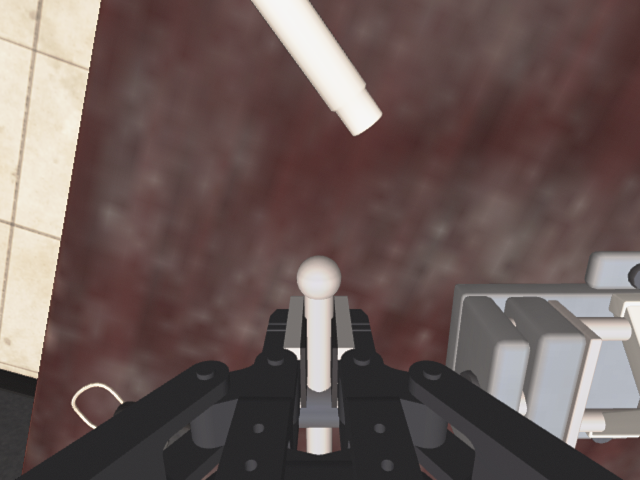

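```bash
python3 - <<'E'
from h import *
t0=robot.current_time_s()
y=np.deg2rad(19.7); vx=np.array([np.cos(y),np.sin(y),0])
r=robot.line_to(list(np.array([.3501,-.3026,.033])-.0270*vx),velocity=.05,f_stop=20)
q=np.array(robot.current_tool_pos()); print(r,q,(q-[.35056291,-.3027245,.03344909])@vx,robot.current_contact_force().round(1))
fingers.gripper_to(0.35)
print(robot.current_finger_gap(),robot.current_contact_force().round(1))
q=robot.current_tool_pos()
robot.line_to([q[0],q[1],.12],velocity=.2); save('scene','s4.png')
robot.line_to([q[0],q[1],.30],velocity=.3)
robot.move_to([.458,-.291,.30],[180,0,-160.3])
print(robot.current_joint_positions().round(1),robot.current_tool_pos(),robot.current_eef_rot())
save('wrist','w4.png'); save('top','t4.png');print(robot.current_time_s()-t0,robot.current_time_s())
E
```

```text
False [ 0.32800346 -0.31091879  0.03347921] -0.024001313351540477 [5.2 2.7 0.2]
0.3454879648108076 [ 0.9 -0.5 -0.6]
[ 40.2  16.4 -12.6  81.9   3.6  82.3 137.3] [ 0.45712568 -0.29111464  0.2988384 ] [ 1.79901018e+02 -1.08702158e-01 -1.60384791e+02]
3.2833000000000006 13.125
```

View pics/w4.png

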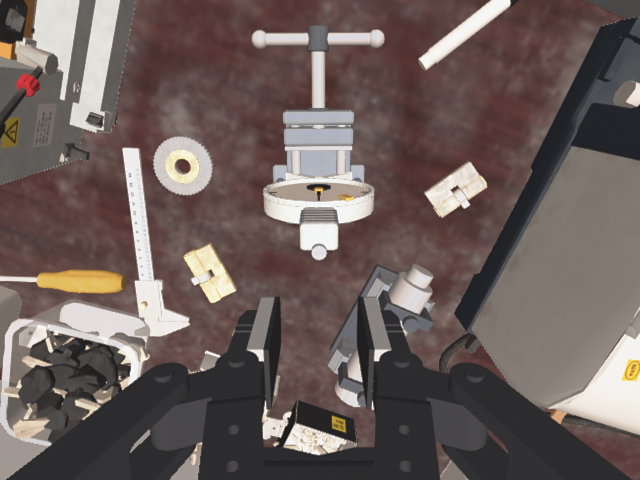

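View pics/s4.png

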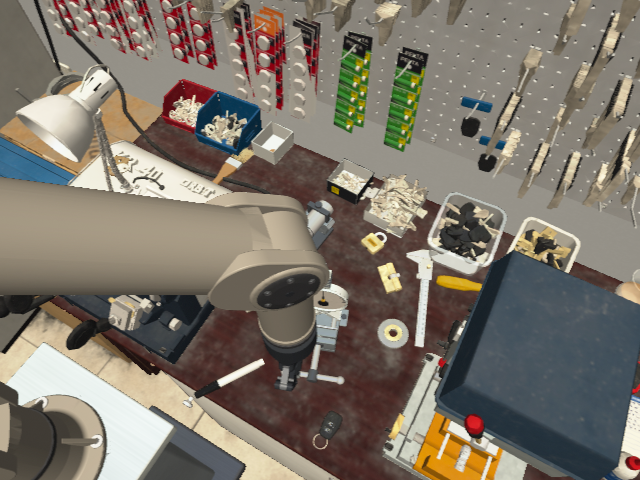

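```bash
python3 - <<'E'
from h import *
a=cv2.imread('pics/w4.png')[160:270,250:390]; cv2.imwrite('pics/w4c.png',cv2.resize(a,(764,600),interpolation=cv2.INTER_CUBIC))
p=[ 0.45712568,-0.29111464,0.2988384 ];r=[179.901018,-.108702158,-160.384791]
g=np.array([.459-0+.105*np.cos(np.deg2rad(19.7))-.1,-.3275+.105*np.sin(np.deg2rad(19.7)),.012]); g[0]=.359+.105*np.cos(np.deg2rad(19.7)); print(g)
R=Ro.from_euler('z',19.7,degrees=True)
for n,q in (('top corners',[[sx*.009,sy*.012,.174] for sx in(-1,1) for sy in (-1,1)]),('punch',[[0,0,.18]]),('dialc',[[-.011,0,.09]]),('hub tbar open',[[-.129,0,.022]])):
    print(n,wproj(R.apply(q)+g,p,r).round(1).tolist())
E
```

```text
[ 0.45785441 -0.292105    0.012     ]
top corners [[297.6, 224.9], [337.4, 224.8], [298.1, 252.7], [337.0, 252.6]]
punch [[317.5, 242.2]]
dialc [[317.7, 190.8]]
hub tbar open [[317.5, 39.0]]
```

View pics/w4c.png

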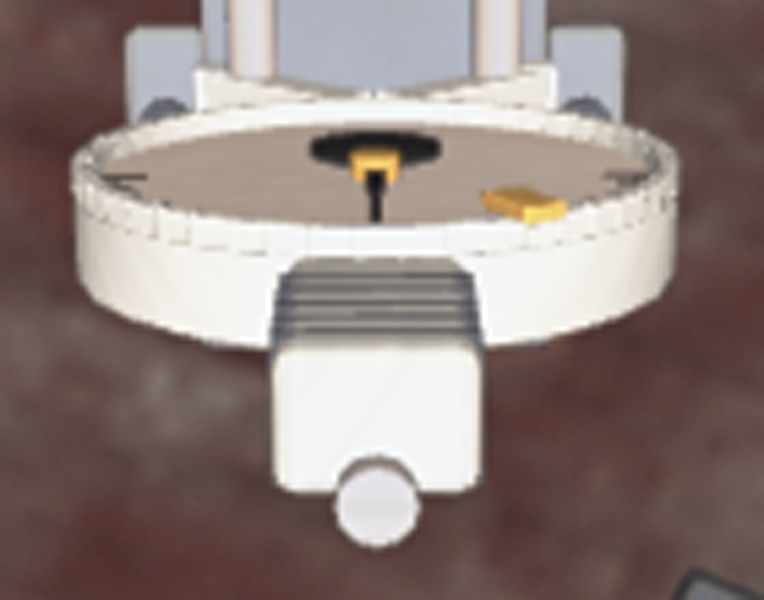

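```bash
python3 - <<'E'
from h import *
t0=robot.current_time_s()
robot.move_to([.575,-.178,.30],[180,0,175])
print(robot.current_joint_positions().round(1))
p,r=robot.current_tool_pos(),robot.current_eef_rot(); print(list(p),list(r))
save('wrist','w5.png');print(robot.current_time_s()-t0,robot.current_time_s())
a=cv2.imread('pics/w5.png')[80:300,220:440]; cv2.imwrite('pics/w5c.png',cv2.resize(a,(600,600),interpolation=cv2.INTER_CUBIC))
E
```

```text
[ 24.2  23.7 -13.2  71.7   5.4  85.2  96.7]
[np.float64(0.574577661073623), np.float64(-0.1787950349158141), np.float64(0.2999432797673233)] [np.float64(-179.91664827513213), np.float64(-0.03743453029356786), np.float64(174.99684903501955)]
0.7667000000000002 13.8917
```

View pics/w5c.png

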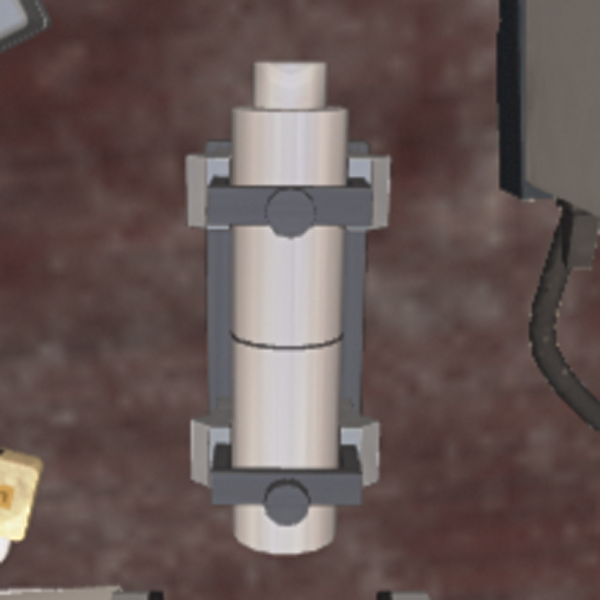

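```bash
cat > fitb.py <<'E'
from h import *
from scipy.optimize import least_squares
p=[0.574577661073623,-0.1787950349158141,0.2999432797673233];r=[-179.91664827513213,-0.03743453029356786,174.99684903501955]
s=lambda a: np.array(a)/600*220+[220,80]
L=s([(231.5,240),(232.5,300),(235,400),(236,450)]);Rr=s([(344.5,240),(343.5,300),(340,400),(338.5,450)]); ring=s([(231.5,332),(245,341),(265,346.5),(287,348.5),(310,346.5),(330,341),(343,332)])
o,_=wray((0,0),p,r)
def edge(v,side,xs):
    # silhouette points of the cylinder seen from camera centre o
    Rb=Ro.from_euler('z',v[2]); c=Rb.inv().apply(o-np.array([v[0],v[1],.05])); rad=.019
    d=np.hypot(c[1],c[2]); a=np.arctan2(c[1],c[2]); b=np.arccos(rad/d)
    t=a+side*b; P=np.array([[x,rad*np.sin(t),rad*np.cos(t)] for x in xs])
    return wproj(Rb.apply(P)+[v[0],v[1],.05],p,r),(a-b,a+b)
def f(v):
    res=[]
    for side,pts in ((1,L),(-1,Rr)):
        q,ab=edge(v,side,[-.03,.03]); d=(q[1]-q[0])/np.linalg.norm(q[1]-q[0]); n=np.array([-d[1],d[0]]); 
        res+=list((pts-q[0])@n)
    th=np.linspace(ab[0],ab[1],41); Rb=Ro.from_euler('z',v[2])
    q=wproj(Rb.apply(np.c_[0*th,.019*np.sin(th),.019*np.cos(th)])+[v[0],v[1],.05],p,r); i=np.argsort(q[:,0])
    res+=list(ring[1:-1,1]-np.interp(ring[1:-1,0],q[i,0],q[i,1])); return res
for sgn in (1,-1):
    L,Rr=(L,Rr) if sgn==1 else (Rr,L)
    S=least_squares(f,[.585,-.177,np.deg2rad(-5)]); print(S.x,np.rad2deg(S.x[2]),S.cost,np.round(S.fun,1))
E
python3 fitb.py
```

```text
[ 0.58775694 -0.17482868 -0.10204405] -5.846693337820235 6409.581040274553 [ 42.3  41.1  38.8  37.7 -40.9 -40.7 -39.5 -39.1  -0.1   0.4   0.5   0.
  -0.8]
[ 0.58774459 -0.17488307 -0.08497422] -4.868664204237531 1.5710202386992729 [ 0.2  0.1  0.7  0.9 -0.1 -0.2 -0.7 -0.8 -0.4  0.2  0.5  0.2 -0.5]
```

```bash
python3 - <<'E'
from h import *
t0=robot.current_time_s()
fingers.gripper_to(0.6)
robot.move_to([.4567,-.2917,.26],[180,0,-160.3])
print(robot.line_to([.4567,-.2917,.168],velocity=.1,f_stop=8))
print(robot.current_tool_pos(),robot.current_eef_rot(),robot.current_contact_force().round(2))
save('wrist','w6.png'); save('scene','s6.png');print(robot.current_time_s()-t0,robot.current_time_s())
a=cv2.imread('pics/w6.png'); b=cv2.imread('pics/s6.png')[230:390,240:400]
cv2.imwrite('pics/c6.png',np.hstack([cv2.resize(a,(480,360)),cv2.resize(b,(320,360))]))
E
```

```text
False
[ 0.45736969 -0.29192699  0.1687656 ] [-1.79924453e+02  6.32319675e-02 -1.60290345e+02] [-0.08  0.84  0.24]
2.2250000000000014 16.1167
```

View pics/w6.png

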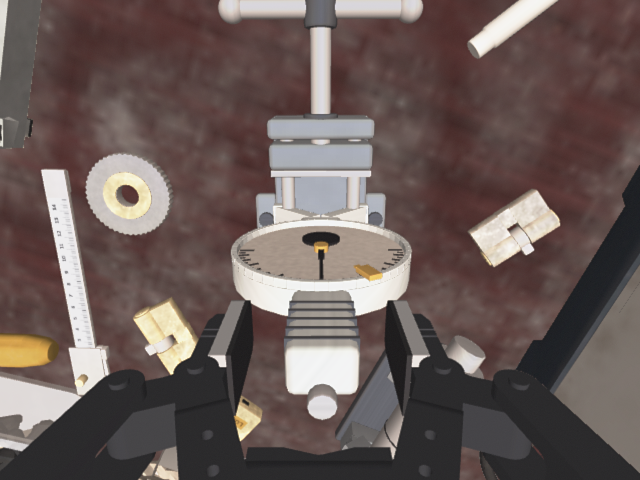

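```bash
python3 - <<'E'
from h import *
t0=robot.current_time_s()
fingers.gripper_to(0.0,force=80); print(robot.current_finger_gap(),robot.current_tool_pos(),robot.current_eef_rot(),robot.current_contact_force().round(2),robot.current_torque().round(2))
save('wrist','w7.png')
print(robot.line_to([.4567,-.2917,.19],velocity=.06,f_stop=12),robot.current_contact_force().round(2))
print(robot.line_to([.4567,-.2917,.31],velocity=.2),robot.current_tool_pos(),robot.current_contact_force().round(2),robot.current_torque().round(2))
save('wrist','w8.png'); print(robot.current_time_s()-t0,robot.current_time_s())
E
```

```text
0.2642915434810676 [ 0.45691275 -0.29159628  0.16858662] [-1.79978499e+02  2.68731833e-02 -1.60291438e+02] [-0.54  0.88  2.47] [ 0.13  0.17 -0.01]
False [ 0.73  0.06 -2.59]
False [ 0.45599712 -0.29133086  0.30847111] [-0.13  0.73 -3.83] [-0.04  0.   -0.02]
1.7249999999999979 17.8417
```

View pics/w8.png

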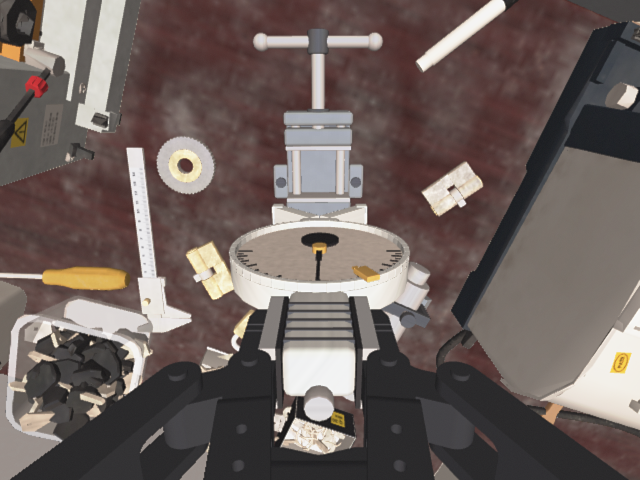

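View pics/w7.png

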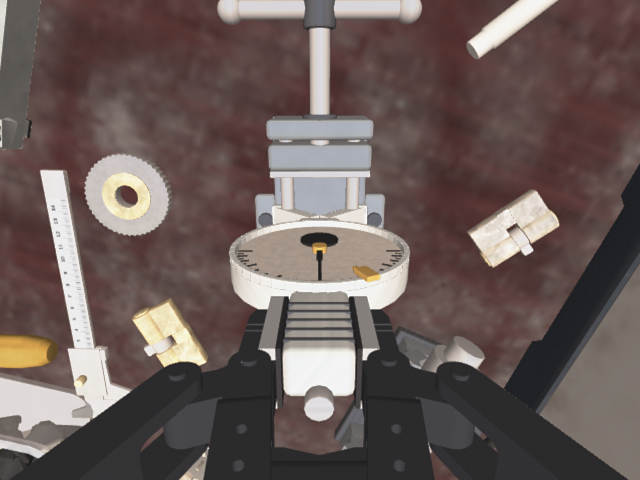

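```bash
python3 - <<'E'
import cv2,numpy as np
for n in('w7','w8'):
    a=cv2.imread(f'pics/{n}.png')[215:310,225:415]; cv2.imwrite(f'pics/{n}c.png',cv2.resize(a,(798,399),interpolation=cv2.INTER_CUBIC))
a=cv2.imread('pics/w7.png')[225:300,295:405]; cv2.imwrite('pics/w7d.png',cv2.resize(a,(792,540),interpolation=cv2.INTER_CUBIC))
E
```

```text
(no output)
```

View pics/w7d.png

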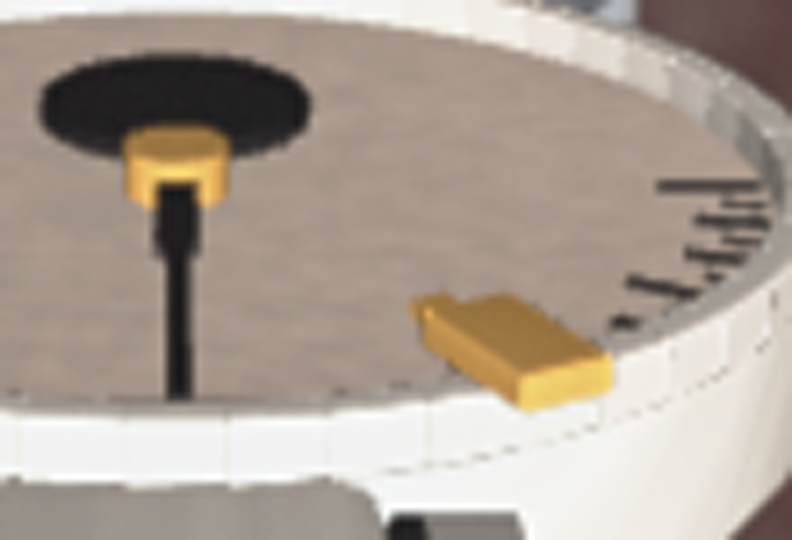

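View pics/w8c.png

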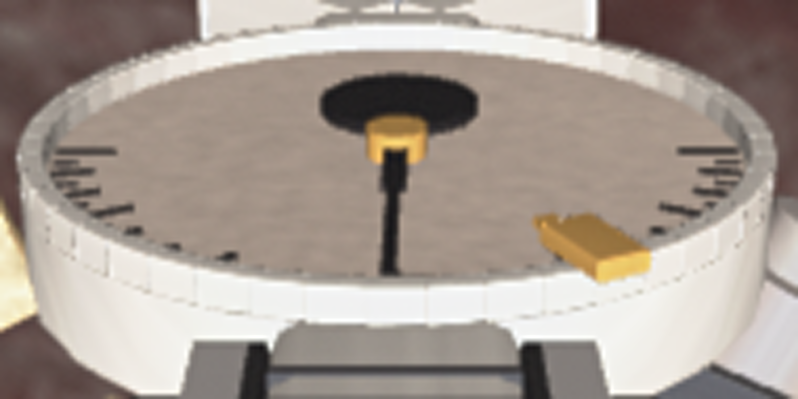

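```bash
python3 - <<'E'
from h import *
from scipy.optimize import brentq
c=vision.calibration('wrist'); K=np.array(c['mtx']);T=np.array(c['T_tool_cam'])
def gr(uv,h):
    d=T[:3,:3]@(np.linalg.inv(K)@np.array([*uv,1.])*[1,-1,-1]); o=T[:3,3]
    return np.array([-o[0],o[1],h-o[2]]),np.array([-d[0],d[1],-d[2]])
def atx(uv,x,h=.1566):
    o,d=gr(uv,h); return o+d*(x-o[0])/d[0]
S=lambda x,y:(295+x/7.2,225+y/7.2)
for n,uv in (('nib',S(420,308)),('nib-',S(414,312)),('nib+',S(432,300)),('tabout',S(570,400)),('ptr tip',S(180,398)),('ptr root',S(178,185)),('cap',S(178,140)),('rim r',(411,252)),('rim l',(230,252))):
    print(n,[(x,atx(uv,x)[1:].round(4).tolist()) for x in (-.011,-.014,-.017,-.020,-.023)])
for ho in (.1546,.1566,.1586):
  for cy in (-.001,0,.001):
    f=lambda x:np.hypot(atx(S(420,308),x,ho)[1]-cy,atx(S(420,308),x,ho)[2]-.09)-.037
    xs=np.linspace(-.04,0,41); v=[f(x) for x in xs]
    for i in range(40):
        if v[i]*v[i+1]<0:
            x=brentq(f,xs[i],xs[i+1]); q=atx(S(420,308),x,ho); print(ho,cy,x,np.arctan2(q[1]-cy,q[2]-.09))
E
```

```text
nib [(-0.011, [0.0146, 0.1144]), (-0.014, [0.014, 0.1213]), (-0.017, [0.0133, 0.1282]), (-0.02, [0.0127, 0.1351]), (-0.023, [0.0121, 0.142])]
nib- [(-0.011, [0.0142, 0.115]), (-0.014, [0.0136, 0.1219]), (-0.017, [0.013, 0.1288]), (-0.02, [0.0124, 0.1356]), (-0.023, [0.0117, 0.1425])]
nib+ [(-0.011, [0.0154, 0.1132]), (-0.014, [0.0148, 0.1201]), (-0.017, [0.0141, 0.1271]), (-0.02, [0.0134, 0.134]), (-0.023, [0.0128, 0.141])]
tabout [(-0.011, [0.0221, 0.1275]), (-0.014, [0.0212, 0.1338]), (-0.017, [0.0202, 0.1402]), (-0.02, [0.0193, 0.1466]), (-0.023, [0.0183, 0.1529])]
ptr tip [(-0.011, [-0.0001, 0.1273]), (-0.014, [-0.0001, 0.1336]), (-0.017, [-0.0001, 0.14]), (-0.02, [-0.0001, 0.1464]), (-0.023, [-0.0002, 0.1527])]
ptr root [(-0.011, [-0.0001, 0.0936]), (-0.014, [-0.0002, 0.1014]), (-0.017, [-0.0002, 0.1092]), (-0.02, [-0.0002, 0.1169]), (-0.023, [-0.0002, 0.1247])]
cap [(-0.011, [-0.0001, 0.0849]), (-0.014, [-0.0001, 0.093]), (-0.017, [-0.0002, 0.1011]), (-0.02, [-0.0002, 0.1092]), (-0.023, [-0.0002, 0.1173])]
rim r [(-0.011, [0.044, 0.0953]), (-0.014, [0.0422, 0.103]), (-0.017, [0.0403, 0.1107]), (-0.02, [0.0385, 0.1184]), (-0.023, [0.0366, 0.1261])]
rim l [(-0.011, [-0.0435, 0.0955]), (-0.014, [-0.0417, 0.1031]), (-0.017, [-0.04, 0.1108]), (-0.02, [-0.0382, 0.1185]), (-0.023, [-0.0364, 0.1262])]
0.1546 -0.001 -0.016044948208740303 0.4039480259565404
0.1546 0 -0.016230044224503266 0.37360761011041543
0.1546 0.001 -0.016398883502727616 0.34372175100883906
0.1566 -0.001 -0.015139406786537498 0.4095311169784531
0.1566 0 -0.015327547811777734 0.3791025541602867
0.1566 0.001 -0.015499296157997637 0.3491373700629875
0.1586 -0.001 -0.01423329417527768 0.41513130610744176
0.1586 0 -0.014424507053757838 0.38461287866430444
0.1586 0.001 -0.014599187892966957 0.35456683293223734
```

```bash
python3 - <<'E'
from h import *
p=[0.574577661073623,-0.1787950349158141,0.2999432797673233];r=[-179.91664827513213,-0.03743453029356786,174.99684903501955]
for z in (.2,.1,.02): print(z,[wonz((220+x/2.727,80+y/2.727),z,p,r).round(3)[:2] for x,y in ((500,190),(525,180))])
t0=robot.current_time_s()
robot.move_to([.5877,-.1749,.31],[180,0,175.13])
print(robot.current_joint_positions().round(1))
robot.line_to([.5877,-.1749,.24],velocity=.15)
robot.pause(.2)
print(robot.current_tool_pos(),robot.current_eef_rot(),robot.current_contact_force().round(2),robot.current_torque().round(2))
save('wrist','w9.png'); save('top','t9.png'); save('scene','s9.png'); print(robot.current_time_s()-t0,robot.current_time_s())
a=cv2.imread('pics/s9.png')[150:310,220:400]; b=cv2.imread('pics/t9.png')[130:290,200:380]
cv2.imwrite('pics/c9.png',np.hstack([cv2.resize(a,(400,356),interpolation=cv2.INTER_CUBIC),cv2.resize(b,(400,356),interpolation=cv2.INTER_CUBIC)]))
E
```

```text
0.2 [array([ 0.524, -0.129]), array([ 0.522, -0.124])]
0.1 [array([ 0.538, -0.11 ]), array([ 0.536, -0.103])]
0.02 [array([ 0.549, -0.095]), array([ 0.547, -0.086])]
[ 24.8  25.4 -15.8  68.3   6.8  87.3  95.4]
[ 0.58854379 -0.17517431  0.24168598] [-179.96798255    0.18084672  175.11614839] [ 1.7   0.6  -2.76] [-0.01 -0.04  0.01]
1.6999999999999993 19.5417
```

View pics/w9.png

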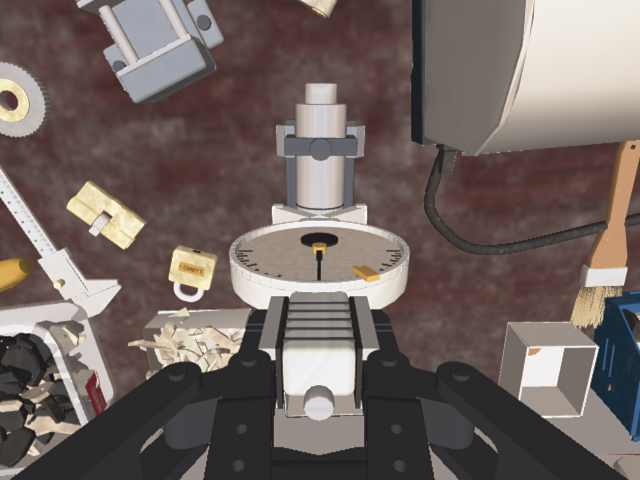

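View pics/c9.png

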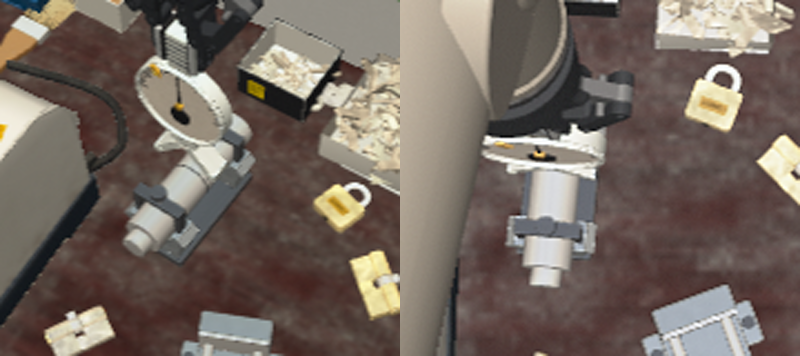

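```bash
python3 - <<'E'
from h import *
t0=robot.current_time_s()
robot.line_to([.5871,-.1746,.215],[180,0,175.13],velocity=.08)
print(robot.current_tool_pos(),robot.current_contact_force().round(2),robot.current_torque().round(2))
r=robot.line_to([.5871,-.1746,.203],velocity=.02,f_stop=6)
print(r,robot.current_tool_pos(),robot.current_eef_rot(),robot.current_contact_force().round(2),robot.current_torque().round(2))
robot.pause(.3)
print(robot.current_tool_pos(),robot.current_contact_force().round(2),robot.current_torque().round(2))
save('wrist','w10.png'); save('scene','s10.png'); print(robot.current_time_s()-t0,robot.current_time_s())
a=cv2.imread('pics/s10.png')[150:310,220:400]; b=cv2.imread('pics/w10.png')[60:300,200:440]
cv2.imwrite('pics/c10.png',np.hstack([cv2.resize(a,(400,400),interpolation=cv2.INTER_CUBIC),cv2.resize(b,(400,400),interpolation=cv2.INTER_CUBIC)]))
E
```

```text
[ 0.58679763 -0.17456063  0.21443427] [ 1.37  0.19 -4.21] [-0.01 -0.08  0.02]
True [ 0.5873063  -0.17485059  0.20650382] [-1.79976187e+02  4.51542887e-02  1.75115484e+02] [-0.37 -0.8   5.64] [-0.01 -0.   -0.04]
[ 0.58731091 -0.17482105  0.20649259] [-0.61  0.48  4.92] [ 0.03 -0.03 -0.02]
1.3415999999999997 20.8833
```

View pics/c10.png

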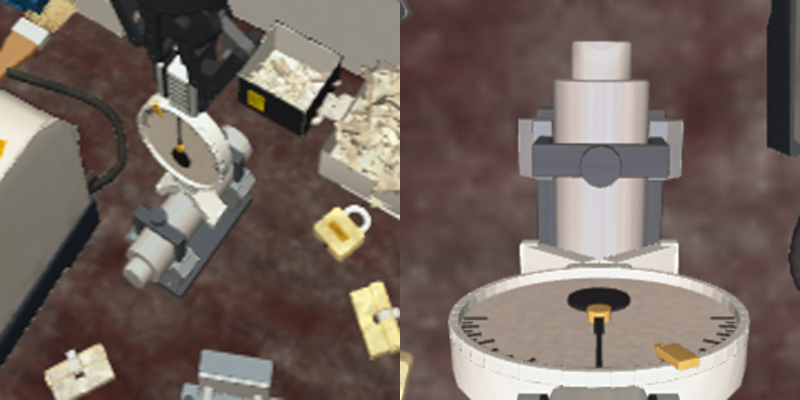

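```bash
cat > rock.py <<'E'
from h import *
C=np.array([.5877,-.1749,.05]); YB=-4.87; W=3.9
C[:2]+= -.0004*np.array([np.cos(np.deg2rad(YB)),np.sin(np.deg2rad(YB))])
def pose(lean,dz=0.,dy=0.,h=.1565):
    Rg=Ro.from_euler('z',YB,degrees=True)*Ro.from_rotvec([lean,0,0])
    Rt=Rg*Ro.from_euler('xyz',[180,0,180],degrees=True)
    return C+Rg.apply([0,dy,h+dz]),Rt.as_euler('xyz',degrees=True),Rg
def state(n=4):
    F=[];M=[]
    for _ in range(n): F.append(robot.current_contact_force()); M.append(robot.current_torque()); robot.pause(.04)
    p=np.array(robot.current_tool_pos()); R=Ro.from_euler('xyz',robot.current_eef_rot(),degrees=True)*Ro.from_euler('xyz',[180,0,180],degrees=True).inv()
    g=(Ro.from_euler('z',YB,degrees=True).inv()*R).as_rotvec()
    Fc=np.mean(F,0)+[0,0,W]; f=R.inv().apply(Fc); q=R.inv().apply(p-C)
    print('lean %.4f rot %s pos_in_gauge(mm) %s  f_gauge %s M %s |F| %.1f t %.2f'%(g[0],g.round(4),(q*1000).round(2),f.round(1),R.inv().apply(np.mean(M,0)).round(2),np.linalg.norm(np.mean(F,0)),robot.current_time_s()))
    return g[0],q,f
def go(lean,dz,dy,v=.03):
    p,r,_=pose(lean,dz,dy); return robot.line_to(list(p),list(r),velocity=v,f_stop=25)
E
python3 - <<'E'
from rock import *
state()
for d in (-.001,-.0015): print(go(0,d,0,.02)); state()
print(go(.06,-.001,0)); state()
E
```

```text
lean -0.0004 rot [-0.0004 -0.0007 -0.0002] pos_in_gauge(mm) [ 1.1000e-01 -0.0000e+00  1.5648e+02]  f_gauge [ 0.  -0.4 10. ] M [-0.02 -0.01 -0.05] |F| 6.1 t 21.05
False
lean -0.0002 rot [-0.0002 -0.0011 -0.    ] pos_in_gauge(mm) [  0.44  -0.   156.5 ]  f_gauge [-0.9  0.3  9.7] M [ 0.06  0.37 -0.06] |F| 5.8 t 21.47
False
lean -0.0003 rot [-0.0003 -0.0015  0.    ] pos_in_gauge(mm) [ 5.6000e-01 -2.0000e-02  1.5648e+02]  f_gauge [-1.5  0.2 10.9] M [ 0.1   0.53 -0.06] |F| 7.2 t 21.88
False
lean 0.0601 rot [ 0.0601 -0.0015 -0.0007] pos_in_gauge(mm) [ 6.8000e-01 -1.2000e-01  1.5646e+02]  f_gauge [-0.5  0.4 10. ] M [ 0.09  0.34 -0.03] |F| 6.1 t 22.51
```

```bash
python3 - <<'E'
from rock import *
for l in (.14,.22,.30,.38):
    print(go(l,-.001,0,.04)); state(2)
robot.pause(1.0); state()
p=robot.current_tool_pos()
save('wrist','w11.png'); save('scene','s11.png'); print(robot.current_joint_positions().round(1))
a=cv2.imread('pics/s11.png')[150:310,220:400]; b=cv2.imread('pics/w11.png')[60:300,200:440]
cv2.imwrite('pics/c11.png',np.hstack([cv2.resize(a,(400,400),interpolation=cv2.INTER_CUBIC),cv2.resize(b,(400,400),interpolation=cv2.INTER_CUBIC)]))
a=cv2.imread('pics/w11.png')[225:300,295:405]; cv2.imwrite('pics/w11d.png',cv2.resize(a,(792,540),interpolation=cv2.INTER_CUBIC))
E
```

```text
False
lean 0.1404 rot [ 0.1404 -0.0018 -0.001 ] pos_in_gauge(mm) [  0.84  -0.22 156.43]  f_gauge [-0.8  1.   9.8] M [ 0.1   0.21 -0.05] |F| 6.0 t 23.05
False
lean 0.2211 rot [ 0.2211 -0.002  -0.0014] pos_in_gauge(mm) [  0.94  -0.23 156.4 ]  f_gauge [0.3 1.4 9.5] M [ 0.14  0.12 -0.02] |F| 5.7 t 23.59
False
lean 0.3020 rot [ 0.302  -0.0022 -0.0017] pos_in_gauge(mm) [  0.99  -0.27 156.37]  f_gauge [ 0.3  2.1 10. ] M [ 0.11  0.04 -0.02] |F| 6.4 t 24.13
False
lean 0.3835 rot [ 0.3835 -0.0021 -0.0024] pos_in_gauge(mm) [  0.93  -0.32 156.3 ]  f_gauge [ 0.2  2.5 10.4] M [ 0.13 -0.01 -0.07] |F| 6.8 t 24.68
lean 0.3832 rot [ 0.3832 -0.0022 -0.0022] pos_in_gauge(mm) [  0.92  -0.33 156.34]  f_gauge [-0.3  2.3 10. ] M [ 0.13 -0.05 -0.08] |F| 6.4 t 25.84
[ 42.1  37.  -19.4  70.2  -9.1  82.4 112.4]
```

View pics/c11.png

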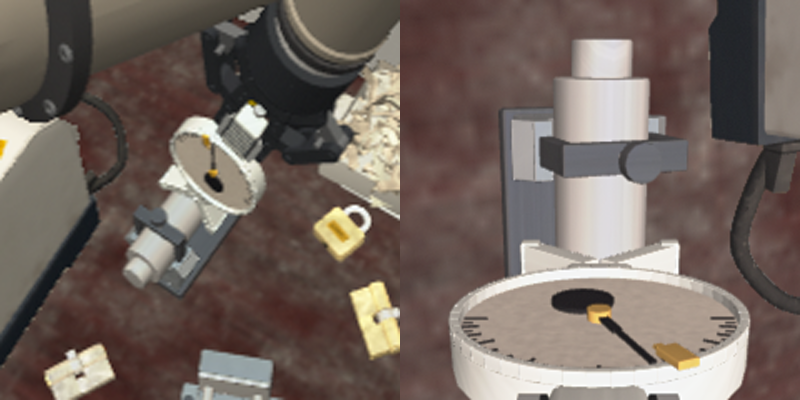

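View pics/w11d.png

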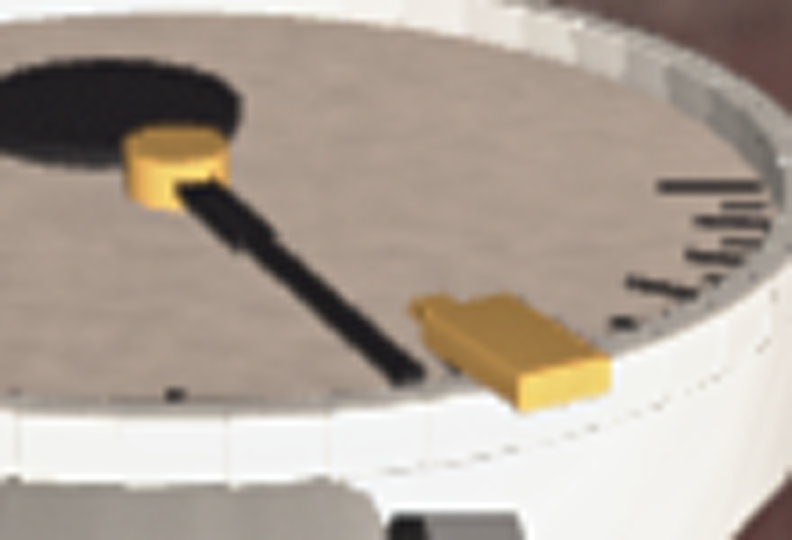

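```bash
python3 - <<'E'
import cv2
a=cv2.imread('pics/w11.png')[255:287,340:384]; cv2.imwrite('pics/w11e.png',cv2.resize(a,(792,576),interpolation=cv2.INTER_NEAREST))
E
```

```text
(no output)
```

View pics/w11e.png

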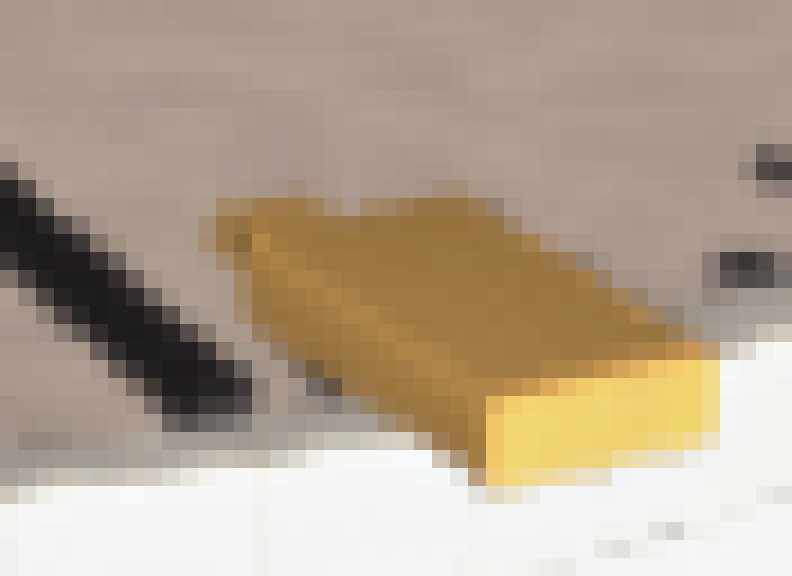

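```bash
cat > idx.py <<'E'
from h import *
from scipy.optimize import brentq
c=vision.calibration('wrist'); K=np.array(c['mtx']);T=np.array(c['T_tool_cam'])
def atx(uv,x,h=.1566):
    d=T[:3,:3]@(np.linalg.inv(K)@np.array([*uv,1.])*[1,-1,-1]); o=T[:3,3]
    o=np.array([-o[0],o[1],h-o[2]]);d=np.array([-d[0],d[1],-d[2]]); return (o+d*(x-o[0])/d[0])[1:]-[0,.09]
E
python3 - <<'E'
from idx import *
s=lambda x,y:(340+x/18-.5+.0,255+y/18-.5)
S=lambda x,y:(295+x/7.2-.5,225+y/7.2-.5)
def rad(uv,R=.037):
    x=brentq(lambda x:np.hypot(*atx(uv,x))-R,-.03,-.009); q=atx(uv,x); return x,np.arctan2(*q)
print('tip',rad(s(215,395)),rad(s(230,385))); print('nib',rad(s(258,205)),rad(s(265,215)),rad(s(215,215)),rad(s(310,192)))
print('tip at centre calib: ',)
il,ir,ol,orr=s(252,238),s(480,200),s(487,398),s(712,345)
for x in (-.013,-.015,-.017,-.019,-.021):
    m1=(atx(il,x)+atx(ir,x))/2; m2=(atx(ol,x)+atx(orr,x))/2; dl=atx(ol,x)-atx(il,x); dr=atx(orr,x)-atx(ir,x)
    print(x,'inner',m1.round(4),np.arctan2(*m1).round(3),'outer',m2.round(4),np.arctan2(*m2).round(3),'dir',np.arctan2(*(m2-m1)).round(3),np.arctan2(*dl).round(3),np.arctan2(*dr).round(3))
a,b=S(215,200),S(405,375)
for x in (-.011,-.012,-.013,-.014): print(x,'ptr dir',np.arctan2(*(atx(b,x)-atx(a,x))), atx(b,x),np.arctan2(*atx(b,x)))
E
```

```text
tip (-0.011104052332760789, np.float64(0.34142075129517857)) (-0.011299180517220649, np.float64(0.3515176501648264))
nib (-0.015730722359379862, np.float64(0.3671219915316399)) (-0.015452396590144546, np.float64(0.37216735370745213)) (-0.015641541960882056, np.float64(0.3379471186566658)) (-0.01584123799276362, np.float64(0.40312090883758056))
tip at centre calib: 
-0.013 inner [0.0164 0.029 ] 0.514 outer [0.0209 0.0377] 0.506 dir 0.477 0.471 0.483
-0.015 inner [0.0159 0.0336] 0.441 outer [0.0202 0.0421] 0.448 dir 0.477 0.471 0.483
-0.017 inner [0.0154 0.0383] 0.382 outer [0.0196 0.0465] 0.399 dir 0.477 0.471 0.483
-0.019 inner [0.0149 0.0429] 0.334 outer [0.019  0.0508] 0.357 dir 0.477 0.471 0.483
-0.021 inner [0.0144 0.0475] 0.294 outer [0.0184 0.0552] 0.321 dir 0.477 0.471 0.483
-0.011 ptr dir 0.3666156271728079 [0.01210861 0.03477639] 0.33505685854935097
-0.012 ptr dir 0.36661562717280805 [0.01192429 0.03694644] 0.3121913102431581
-0.013 ptr dir 0.36661562717280793 [0.01173997 0.0391165 ] 0.29157464825467727
-0.014 ptr dir 0.36661562717280843 [0.01155566 0.04128655] 0.27290585193644573
```

```bash
python3 - <<'E'
from rock import *
p,r,Rg=pose(.3832); 
K,E,c=cam('scene'); o=-E[:3,:3].T@E[:3,3]; print('cam',o,'in gauge',Rg.inv().apply(o-C))
dc=C+Rg.apply([-.013,0,.09]); print(project('scene',dc))
for a in (.30,.34,.38,.42,.46,.5): print(a,[project('scene',C+Rg.apply([x,R*np.sin(a),.09+R*np.cos(a)])).round(2).tolist()[0] for x,R in ((-.013,.037),(-.016,.041))])
a=cv2.imread('pics/s11.png')
u=project('scene',dc)[0].astype(int); print(u)
cv2.imwrite('pics/s11d.png',cv2.resize(a[u[1]-28:u[1]+22,u[0]-25:u[0]+30],(660,600),interpolation=cv2.INTER_CUBIC))
E
```

```text
cam [ 0.14574128 -0.46520025  0.86540231] in gauge [-0.4153181   0.00179843  0.87844061]
[[314.46183503 220.01905106]]
0.3 [[315.5, 209.41], [314.68, 209.33]]
0.34 [[314.83, 209.01], [313.93, 208.88]]
0.38 [[314.16, 208.63], [313.19, 208.46]]
0.42 [[313.49, 208.26], [312.44, 208.06]]
0.46 [[312.83, 207.92], [311.7, 207.67]]
0.5 [[312.17, 207.6], [310.97, 207.32]]
[314 220]
```

View pics/s11d.png

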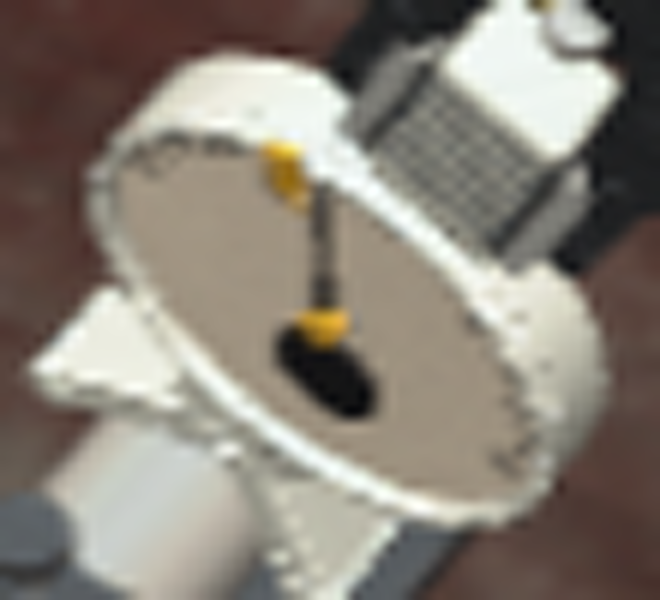

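```bash
python3 - <<'E'
import cv2
a=cv2.imread('pics/w11.png')
cv2.imwrite('pics/w11f.png',cv2.resize(a[212:300,225:320],(760,704),interpolation=cv2.INTER_CUBIC)[:600])
cv2.imwrite('pics/w11g.png',cv2.resize(a[212:300,320:415],(760,704),interpolation=cv2.INTER_CUBIC)[104:])
E
```

```text
(no output)
```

View pics/w11f.png

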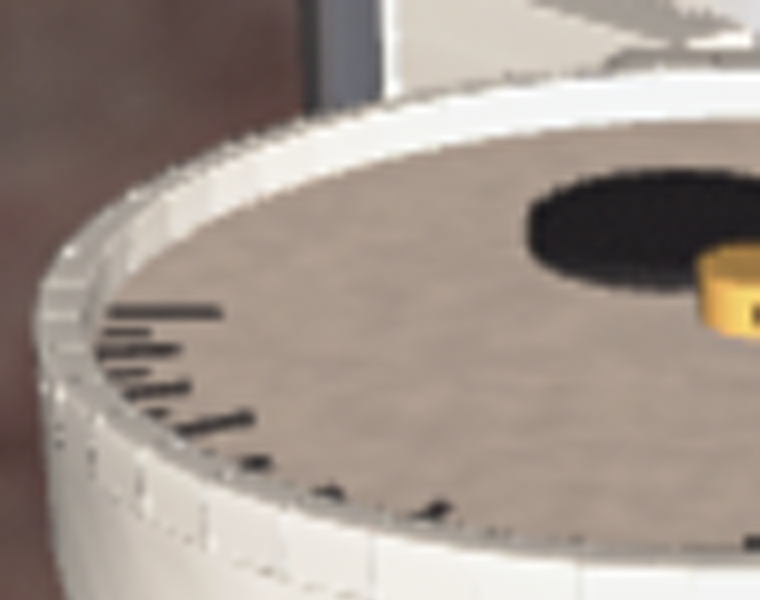

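View pics/w11g.png

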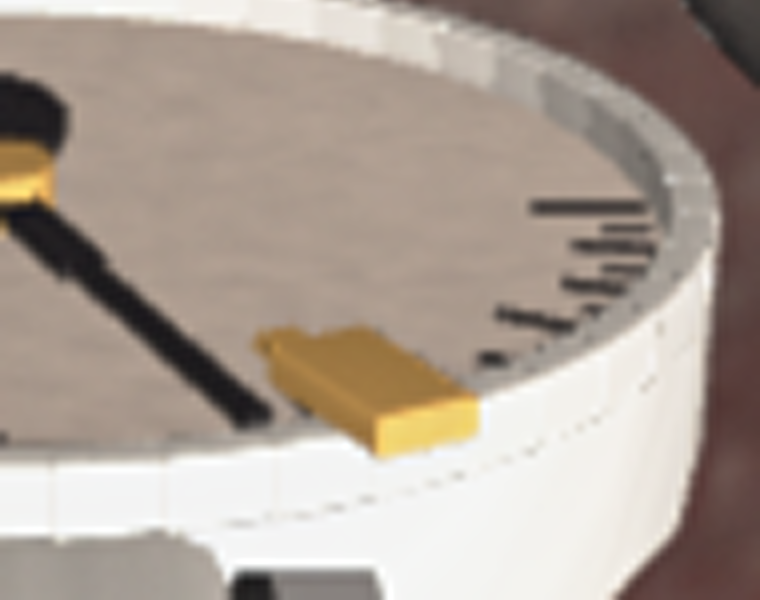

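```bash
cat > fit2.py <<'E'
from h import *
from scipy.optimize import least_squares
c=vision.calibration('wrist'); K=np.array(c['mtx']);T=np.array(c['T_tool_cam'])
def pj(P,t,w,h=.1566): # gauge -> px
    P=np.atleast_2d(P); q=np.c_[-P[:,0],P[:,1],h-P[:,2]]
    q=(q-T[:3,3]-t)@T[:3,:3]; q=Ro.from_rotvec(w).apply(q)*[1,-1,-1]; u=q@K.T; return u[:,:2]/u[:,2:]
l=lambda x,y:[225+(x+.5)/8-.5,212+(y+.5)/8-.5]
g=lambda x,y:[320+(x+.5)/8-.5,212+(y+104+.5)/8-.5]
z=lambda x,y:[340+(x+.5)/18-.5,255+(y+.5)/18-.5]
tk=[(-90,l(222,312)),(-60,l(255,416)),(-30,l(447,505)),(90,g(528,207)),(60,g(497,312))]
corn=dict(il=z(255,236),ir=z(480,200),ol=z(487,398),orr=z(712,345),bl=z(487,485),br=z(712,450))
ptr=[g(105,275),g(245,410)] # axis points of thin part
pA=[g(100,255)];
def polar(x,r,a,off=0): return [x,r*np.sin(a)+off*np.cos(a),.09+r*np.cos(a)-off*np.sin(a)]
def unpack(v): return v[:3],v[3:6]
names='tx ty tz wx wy wz xf rl a rin rout w xfr th xp lp'.split()
def f(v,full=False):
    t,w=v[:3],v[3:6]; xf,rl,a,rin,rout,wd,xfr,th,xp,ap=v[6:16]
    R=[]
    for d,u in tk: R+=list((pj(polar(xf,rl,np.deg2rad(d)),t,w)[0]-u)/.5)
    B=dict(il=(xfr,rin,-1),ir=(xfr,rin,1),ol=(xfr,rout,-1),orr=(xfr,rout,1),bl=(xfr+th,rout,-1),br=(xfr+th,rout,1))
    for k,(x,r,s) in B.items(): R+=list((pj(polar(x,r,a,s*wd/2),t,w)[0]-corn[k])/.6)
    # pointer line at angle .3832 in plane xp
    q=pj([polar(xp,.012,.3832),polar(xp,.036,.3832)],t,w); d=(q[1]-q[0])/np.linalg.norm(q[1]-q[0]); n=np.array([-d[1],d[0]])
    for u in PT: R.append(((np.array(u)-q[0])@n)/.4)
    R+=list(t/.002)+list(w/.006)+[(xp-ap)/1e-3*0]
    return np.array(R)
PT=[z(0,205),z(100,280),z(200,372)]+[g(60,240)]
if __name__=='__main__':
    v0=np.r_[np.zeros(6),-.009,.034,.42,.036,.046,.007,-.015,.003,-.012,.0]
    S=least_squares(f,v0,x_scale=np.r_[[.002]*3,[.006]*3,.002,.003,.05,.003,.003,.002,.002,.002,.002,1])
    J=S.jac[:,:15]; cov=np.linalg.inv(J.T@J)
    for n,x,s in zip(names,S.x,np.sqrt(np.diag(cov))): print(n,round(x,4),'+-',round(s,4))
    print(S.cost,S.fun.round(1))
    t,w=S.x[:3],S.x[3:6]
    for x in (S.x[14],S.x[6],S.x[12]): print('tip37 in plane',x,pj(polar(x,.037,.3832),t,w), 'mark at a',pj(polar(x,.037,S.x[8]),t,w))
    print('tip obs',z(225,392),'nib obs',z(258,205))
E
python3 fit2.py
```

```text
tx -0.0 +- 0.002
ty 0.0009 +- 0.0009
tz -0.0 +- 0.002
wx -0.0004 +- 0.0049
wy 0.0013 +- 0.0044
wz 0.0008 +- 0.0031
xf -0.0092 +- 0.0024
rl 0.0332 +- 0.0004
a 0.4551 +- 0.0343
rin 0.0385 +- 0.0023
rout 0.0482 +- 0.0024
w 0.0059 +- 0.0003
xfr -0.0155 +- 0.0026
th 0.0023 +- 0.0003
xp -0.0108 +- 0.0023
1.6748378911252528 [-0.2 -0.  -0.1  0.1  0.3 -0.2  0.2  0.2 -0.2 -0.   0.4  0.2 -0.2 -0.6
  0.1  0.   0.2  0.4 -0.3  0.7 -0.2 -0.7  0.7 -0.5 -0.1 -0.1 -0.   0.4
 -0.  -0.1  0.2  0.1 -0. ]
tip37 in plane -0.010842357560647959 [[352.19264245 276.5861343 ]] mark at a [[357.77601697 275.50054746]]
tip37 in plane -0.009243767832462339 [[352.09256912 280.07075307]] mark at a [[357.66001354 278.96774914]]
tip37 in plane -0.015536634026074267 [[352.4899934  266.23218021]] mark at a [[358.12067733 265.19906842]]
tip obs [352.02777777777777, 276.30555555555554] nib obs [353.8611111111111, 265.9166666666667]
```

```bash
cat > fit3.py <<'E'
from fit2 import *
import fit2
nl,nr=z(208,218),z(312,190)
def F(v):
    R=list(f(v[:16])); t,w=v[:3],v[3:6]; a=v[8]; xn,wn=v[16:18]
    for u,s in ((nl,-1),(nr,1)): R+=list((pj(polar(xn,RN,a,s*wn/2),t,w)[0]-u)/.8)
    return np.array(R)
for RN in (.034,.036,.037,.038):
    v0=np.r_[np.zeros(6),-.009,.034,.42,.036,.046,.007,-.015,.003,-.012,.0,-.014,.002]
    S=least_squares(F,v0,x_scale=np.r_[[.002]*3,[.006]*3,.002,.003,.05,.003,.003,.002,.002,.002,.002,1,.002,.002])
    J=np.delete(S.jac,15,1); cov=np.linalg.inv(J.T@J); sd=np.insert(np.sqrt(np.diag(cov)),15,0)
    print(RN,S.cost,[(n,round(x,4),round(s,4)) for n,x,s in zip(names+['xn','wn'],S.x,sd)][6:]); print(S.fun[-4:].round(1))
    v=S.x; from rock import pose,C
    _,_,Rg=pose(.3832); P=lambda q:project('scene',C+Rg.apply(q))[0]
    base=P([-.0108-.002,0,.09])
    print('scene rel: tip',(P(polar(v[14],.037,.3832))-base).round(2),'nib',(P(polar(v[16],RN,v[8]))-base).round(2),'in',(P(polar(v[12],v[9],v[8]))-base).round(2),'out',(P(polar(v[12],v[10],v[8]))-base).round(2))
q=lambda x,y:np.array([289+(x+.5)/12-.5,192+(y+.5)/12-.5]); 
print('obs rel pivotcap',[(q(*k)-q(322,325)).round(2) for k in ((320,190),(298,200),(268,150),(300,148))])
E
python3 fit3.py
```

```text
0.034 1.745015469808188 [('xf', np.float64(-0.0092), np.float64(0.0024)), ('rl', np.float64(0.0332), np.float64(0.0004)), ('a', np.float64(0.4508), np.float64(0.0109)), ('rin', np.float64(0.0388), np.float64(0.0006)), ('rout', np.float64(0.0485), np.float64(0.0006)), ('w', np.float64(0.0058), np.float64(0.0003)), ('xfr', np.float64(-0.0157), np.float64(0.0024)), ('th', np.float64(0.0022), np.float64(0.0002)), ('xp', np.float64(-0.0108), np.float64(0.0023)), ('lp', np.float64(-412.123), np.float64(0.0)), ('xn', np.float64(-0.0141), np.float64(0.0024)), ('wn', np.float64(0.0029), np.float64(0.0005))]
[-0.  -0.2  0.1  0.2]
scene rel: tip [  0.26 -12.16] nib [ -1.75 -10.54] in [ -2.45 -11.58] out [ -2.87 -14.87]
0.036 2.3886693084644675 [('xf', np.float64(-0.0092), np.float64(0.0024)), ('rl', np.float64(0.0333), np.float64(0.0004)), ('a', np.float64(0.4205), np.float64(0.0102)), ('rin', np.float64(0.041), np.float64(0.0006)), ('rout', np.float64(0.0509), np.float64(0.0006)), ('w', np.float64(0.0057), np.float64(0.0002)), ('xfr', np.float64(-0.0168), np.float64(0.0024)), ('th', np.float64
[... 1188 characters left out ...]
t64(0.3933), np.float64(0.0096)), ('rin', np.float64(0.0433), np.float64(0.0006)), ('rout', np.float64(0.0532), np.float64(0.0006)), ('w', np.float64(0.0055), np.float64(0.0002)), ('xfr', np.float64(-0.0178), np.float64(0.0024)), ('th', np.float64(0.002), np.float64(0.0002)), ('xp', np.float64(-0.0107), np.float64(0.0023)), ('lp', np.float64(-247.6062), np.float64(0.0)), ('xn', np.float64(-0.0159), np.float64(0.0024)), ('wn', np.float64(0.0027), np.float64(0.0005))]
[ 0.3 -0.3  0.4  0.4]
scene rel: tip [  0.29 -12.19] nib [ -1.49 -10.71] in [ -2.2  -11.67] out [ -2.36 -14.95]
obs rel pivotcap [array([ -0.17, -11.25]), array([ -2.  , -10.42]), array([ -4.5 , -14.58]), array([ -1.83, -14.75])]
```

```bash
python3 - <<'E'
import cv2
a=cv2.imread('pics/w1.png')[185:320,420:505]; cv2.imwrite('pics/w1c.png',cv2.resize(a,None,fx=7,fy=7,interpolation=cv2.INTER_CUBIC)[:600])
a=cv2.imread('pics/w1.png')[235:285,430:500]; cv2.imwrite('pics/w1d.png',cv2.resize(a,None,fx=11,fy=11,interpolation=cv2.INTER_CUBIC))
E
```

```text
(no output)
```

View pics/w1c.png

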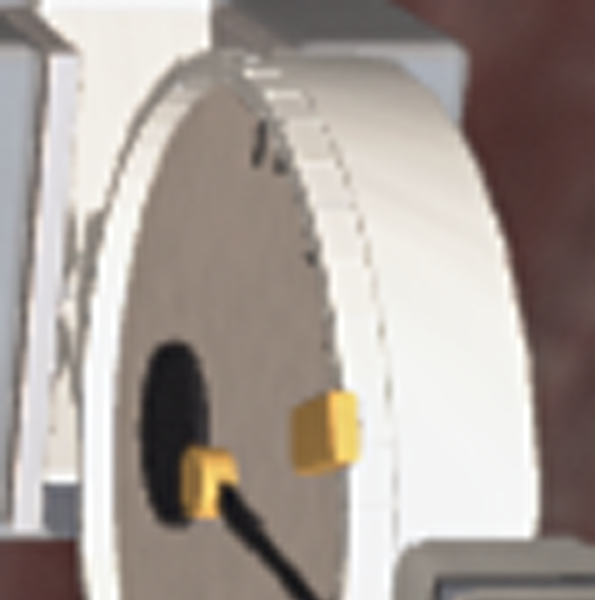

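View pics/w1d.png

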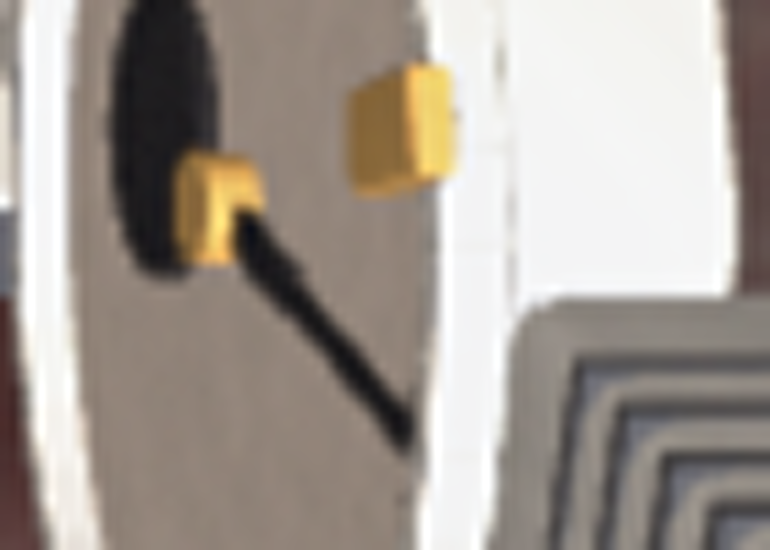

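```bash
cat > fit4.py <<'E'
from fit2 import *
p1=np.array([0.34994506,-0.30176988,0.2516278]);r1=[179.900136,.176733517,109.701354]
m=lambda x,y:np.array([430+(x+.5)/11-.5,235+(y+.5)/11-.5])
c1=dict(ir=m(350,95),il=m(353,193),orr=m(408,66),ol=m(414,180),br=m(452,66),bl=m(454,182))
G1=np.array([.4567,-.29165,.012]); 
R1=Ro.from_euler('xyz',r1,degrees=True)
def pj1(P,t,w):
    # gauge in vise -> world -> tool -> cam ; t,w: camera bias in tool frame
    W=Ro.from_euler('z',19.7,degrees=True).apply(np.atleast_2d(P))+G1
    q=R1.inv().apply(W-p1); q=(q-T[:3,3]-t)@T[:3,:3]; q=Ro.from_rotvec(w).apply(q)*[1,-1,-1]; u=q@K.T; return u[:,:2]/u[:,2:]
nl,nr=z(208,218),z(312,190)
NIB=True
def F(v):
    R=list(f(v[:16])); xfr,th,xp=v[12],v[13],v[14]; a,rin,rout,wd=v[8:12]
    t1,w1=v[18:21],v[21:24]
    B=dict(il=(xfr,rin,-1),ir=(xfr,rin,1),ol=(xfr,rout,-1),orr=(xfr,rout,1),bl=(xfr+th,rout,-1),br=(xfr+th,rout,1))
    for k,(x,r,s) in B.items(): R+=list((pj1(polar(x,r,a,s*wd/2),t1,w1)[0]-c1[k])/.4)
    R+=list((pj1(polar(xp,.037,v[24]),t1,w1)[0]-m(403,440))/.4)
    q=pj1([polar(xp,.012,v[24]),polar(xp,.036,v[24])],t1,w1); d=(q[1]-q[0])/np.linalg.norm(q[1]-q[0]); n=np.array([-d[1],d[0]])
    for u in (m(290,290),m(345,360),m(390,415)): R.append(((u-q[0])@n)/.4)
    R+=list((pj(polar(xp,.037,.3832),v[:3],v[3:6])[0]-z(225,392))/.6)
    R+=list(t1/.003)+list(w1/.008)+[v[24]/.006]
    if NIB:
        for u,s in ((nl,-1),(nr,1)): R+=list((pj(polar(v[16],v[25],a,s*v[17]/2),v[:3],v[3:6])[0]-u)/.8)
        R+=[(v[25]-.037)/SN]
    return np.array(R)
for SN in (1,.001):
    v0=np.r_[np.zeros(6),-.009,.034,.42,.036,.046,.007,-.015,.003,-.012,.0,-.014,.002,np.zeros(7),.037]
    S=least_squares(F,v0,x_scale=np.r_[[.002]*3,[.006]*3,.002,.003,.05,.003,.003,.002,.002,.002,.002,1,.002,.002,[.002]*3,[.006]*4,.002])
    J=np.delete(S.jac,15,1); cov=np.linalg.pinv(J.T@J); sd=np.insert(np.sqrt(np.diag(cov)),15,0)
    nn=names+['xn','wn']+'t1x t1y t1z w1x w1y w1z a0 rn'.split()
    print(SN,S.cost); print([(n,round(float(x),4),round(float(s),4)) for n,x,s in zip(nn,S.x,sd) if n!='lp']); print(S.fun[33:].round(1))
E
python3 fit4.py
```

```text
1 4.917438599161157
[('tx', 0.0002, 0.0018), ('ty', 0.0009, 0.0008), ('tz', -0.0006, 0.0015), ('wx', -0.0009, 0.0047), ('wy', 0.001, 0.0041), ('wz', 0.0009, 0.0031), ('xf', -0.0093, 0.002), ('rl', 0.0333, 0.0003), ('a', 0.4676, 0.008), ('rin', 0.0379, 0.0007), ('rout', 0.0475, 0.0007), ('w', 0.006, 0.0002), ('xfr', -0.0152, 0.002), ('th', 0.0023, 0.0002), ('xp', -0.011, 0.002), ('xn', -0.0138, 0.002), ('wn', 0.0029, 0.0006), ('t1x', -0.0005, 0.002), ('t1y', 0.0005, 0.0022), ('t1z', -0.0007, 0.0026), ('w1x', 0.0026, 0.0061), ('w1y', -0.0007, 0.0062), ('w1z', -0.0023, 0.007), ('a0', 0.0, 0.0056), ('rn', 0.0332, 0.0007)]
[ 0.   0.4 -0.4 -1.4 -0.1 -0.2  0.1  0.8  0.3 -0.7 -0.4  0.8  1.  -0.3
 -0.4 -0.2 -0.3  0.   0.1 -0.2  0.2 -0.2  0.3 -0.1 -0.3  0.  -0.  -0.2
  0.   0.2 -0. ]
0.001 9.722378511365498
[('tx', 0.0004, 0.0018), ('ty', 0.0012, 0.0008), ('tz', -0.0015, 0.0015), ('wx', -0.0009, 0.0047), ('wy', 0.0, 0.0041), ('wz', 0.0012, 0.0031), ('xf', -0.0092, 0.002), ('rl', 0.0335, 0.0003), ('a', 0.458, 0.0072), ('rin', 0.0388, 0.0007), ('rout', 0.0485, 0.0007), ('w', 0.006, 0.0002), ('xfr', -0.0154, 0.002), ('th', 0.0023, 0.0002), ('xp', -0.0108, 0.002), ('xn', -0.0141, 0.002), ('wn', 0.0029, 0.0006), ('t1x', -0.0017, 0.0019), ('t1y', 0.0009, 0.0022), ('t1z', 0.0002, 0.0026), ('w1x', 0.0007, 0.0061), ('w1y', 0.0002, 0.0061), ('w1z', -0.0027, 0.007), ('a0', -0.0029, 0.0056), ('rn', 0.0345, 0.0006)]
[-0.2  0.3 -0.5 -1.4 -0.  -0.   0.3  0.9  0.3 -0.4 -0.4  1.   0.9 -0.7
 -0.3 -0.  -0.1 -0.5 -0.3 -0.6  0.3  0.1  0.1  0.  -0.3 -0.5  0.8 -0.2
  0.9  0.3 -2.5]
```

```bash
python3 - <<'E'
from rock import *
# tangential command offset to balance legs
print(go(.43,-.001,-.0005,.03)); state(2)
print(go(.465,-.001,-.0008,.03)); state(2)
robot.pause(1.2); state()
save('wrist','w12.png'); save('scene','s12.png'); print(robot.current_joint_positions().round(1))
a=cv2.imread('pics/w12.png')[255:287,340:384]; cv2.imwrite('pics/w12e.png',cv2.resize(a,(792,576),interpolation=cv2.INTER_NEAREST))
a=cv2.imread('pics/w12.png')[225:300,295:405]; cv2.imwrite('pics/w12d.png',cv2.resize(a,(792,540),interpolation=cv2.INTER_CUBIC))
E
```

```text
False
lean 0.4348 rot [ 0.4348 -0.0021 -0.0023] pos_in_gauge(mm) [  0.86  -0.36 156.26]  f_gauge [ 0.3  3.  10.5] M [ 0.32 -0.02 -0.03] |F| 7.1 t 26.45
False
lean 0.4705 rot [ 0.4705 -0.0021 -0.0023] pos_in_gauge(mm) [  0.83  -0.5  156.27]  f_gauge [-0.5  4.1 11.4] M [ 0.51 -0.08 -0.04] |F| 8.3 t 26.88
lean 0.4703 rot [ 0.4703 -0.0021 -0.0021] pos_in_gauge(mm) [  0.81  -0.47 156.25]  f_gauge [ 0.1  3.1 11.5] M [ 0.44 -0.08 -0.07] |F| 8.1 t 28.24
[ 45.   40.2 -20.2  67.5 -11.8  85.1 115.2]
```

View pics/w12d.png

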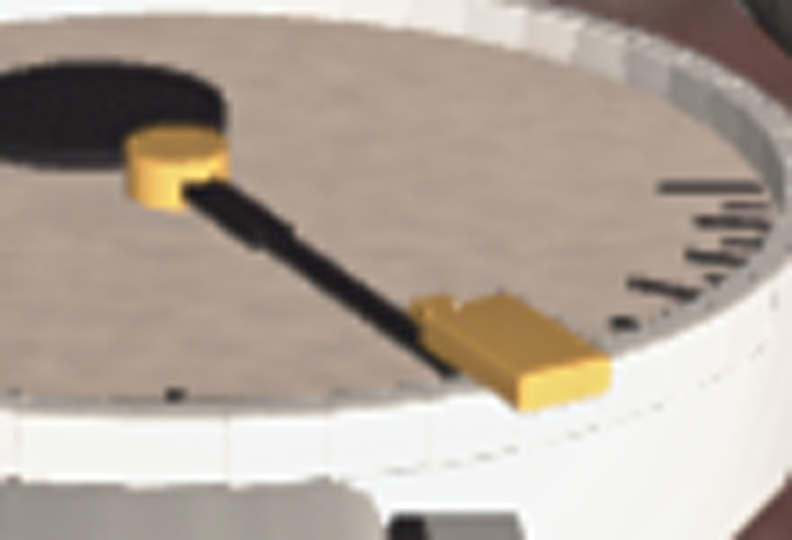

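View pics/w12e.png

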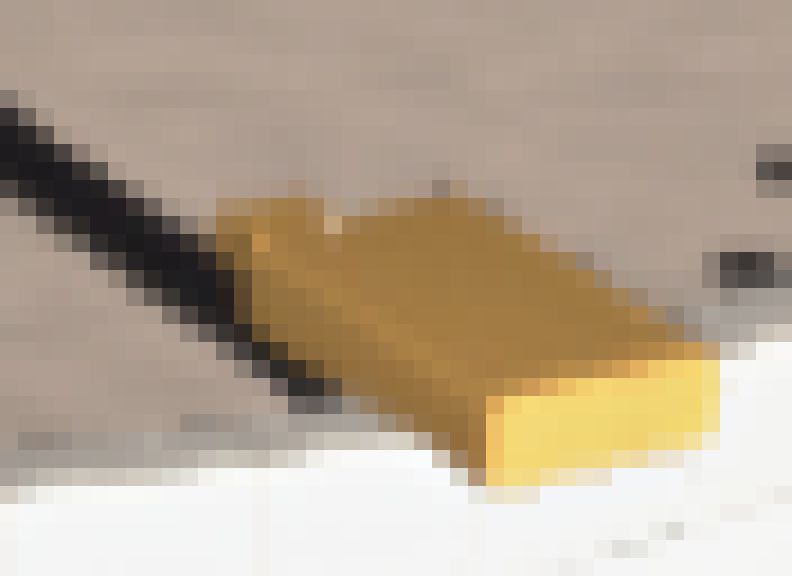

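```bash
python3 - <<'E'
import cv2
a=cv2.imread('pics/w1.png')[236:280,446:476]; cv2.imwrite('pics/w1e.png',cv2.resize(a,None,fx=13,fy=13,interpolation=cv2.INTER_NEAREST))
E
```

```text
(no output)
```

View pics/w1e.png

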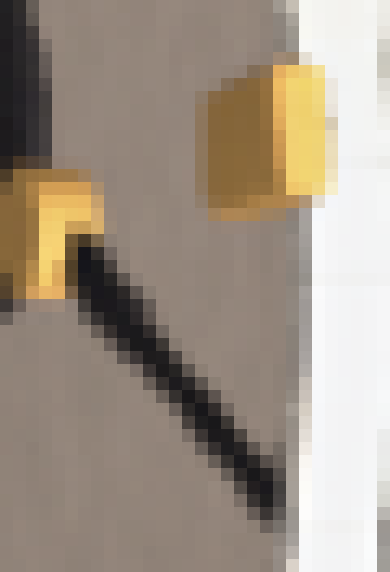

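```bash
cat > fit5.py <<'E'
import fit4 as q4
from fit4 import *
e=lambda x,y:np.array([446+x/13-.5,236+y/13-.5])
q4.c1.update(ir=e(198,92),il=e(205,212),orr=e(273,67),ol=e(281,198),br=e(331,65),bl=e(332,196))
P12=[z(10,130),z(110,205),z(210,275)]
q4.NIB=False
def F2(v):
    R=list(q4.F(v)); xp=v[14]
    q=pj([polar(xp,.012,.4703),polar(xp,.036,.4703)],v[:3],v[3:6]); d=(q[1]-q[0])/np.linalg.norm(q[1]-q[0]); n=np.array([-d[1],d[0]])
    for u in P12: R.append(((np.array(u)-q[0])@n)/.4)
    if RI: R.append((v[9]-RI)/.0004)
    return np.array(R)
for RI in (None,.037):
    v0=np.r_[np.zeros(6),-.009,.034,.42,.036,.046,.007,-.015,.003,-.012,.0,-.014,.002,np.zeros(7),.037]
    S=least_squares(F2,v0,x_scale=np.r_[[.002]*3,[.006]*3,.002,.003,.05,.003,.003,.002,.002,.002,.002,1,.002,.002,[.002]*3,[.006]*4,.002])
    keep=[i for i in range(26) if i not in (15,16,17,25)]; J=S.jac[:,keep]; cov=np.linalg.pinv(J.T@J); sd=np.sqrt(np.diag(cov))
    print(RI,S.cost); print([(nn[i],round(float(S.x[i]),4),round(float(s),4)) for i,s in zip(keep,sd)]); print(S.fun.round(1))
E
python3 fit5.py | tail -n +8
```

```text
[-0.2  0.3 -0.5 -1.4 -0.  -0.   0.3  0.9  0.3 -0.4 -0.4  1.   0.9 -0.7
 -0.3 -0.  -0.1 -0.5 -0.3 -0.6  0.3  0.1  0.1  0.  -0.3 -0.5  0.8 -0.2
  0.9  0.3 -2.5]
None 4.22890536763365
[('tx', 0.0003, 0.0018), ('ty', 0.001, 0.0008), ('tz', -0.0006, 0.0015), ('wx', -0.0004, 0.0046), ('wy', 0.0008, 0.0041), ('wz', 0.0008, 0.0031), ('xf', -0.0093, 0.002), ('rl', 0.0333, 0.0003), ('a', 0.4664, 0.0079), ('rin', 0.0379, 0.0007), ('rout', 0.0477, 0.0007), ('w', 0.006, 0.0002), ('xfr', -0.0152, 0.002), ('th', 0.0024, 0.0002), ('xp', -0.0109, 0.002), ('t1x', -0.0008, 0.002), ('t1y', 0.0006, 0.0022), ('t1z', 0.0005, 0.0026), ('w1x', 0.0034, 0.0061), ('w1y', 0.001, 0.0061), ('w1z', -0.0014, 0.0069), ('a0', -0.0014, 0.0057)]
[-0.2 -0.  -0.1  0.1  0.2 -0.2  0.2  0.2 -0.3 -0.   0.2  0.2 -0.3 -0.8
  0.2 -0.2  0.3  0.  -0.2  1.2 -0.2 -0.4  1.  -0.3  0.1  0.1  0.1  0.5
 -0.3 -0.1  0.1  0.1  0.   0.3  0.4  0.6 -0.3 -0.3 -0.4  0.1  0.   0.1
 -0.  -0.9  0.4  0.8 -0.6 -0.4 -0.2 -0.3 -0.   0.  -0.3  0.2  0.2  0.4
  0.1 -0.2 -0.2 -0.7 -0.   0.1]
0.037 4.922451909398287
[('tx', 0.0002, 0.0018), ('ty', 0.0009, 0.0008), ('tz', 0.0001, 0.0014), ('wx', -0.0005, 0.0046), ('wy', 0.0015, 0.0041), ('wz', 0.0006, 0.0031), ('xf', -0.0094, 0.002), ('rl', 0.0332, 0.0003), ('a', 0.4729, 0.0058), ('rin', 0.0372, 0.0003), ('rout', 0.047, 0.0004), ('w', 0.006, 0.0002), ('xfr', -0.0151, 0.002), ('th', 0.0025, 0.0002), ('xp', -0.0111, 0.002), ('t1x', 0.0001, 0.0018), ('t1y', 0.0003, 0.0022), ('t1z', -0.0002, 0.0025), ('w1x', 0.0046, 0.006), ('w1y', 0.0003, 0.0061), ('w1z', -0.0011, 0.0069), ('a0', 0.0005, 0.0054)]
[-0.2 -0.  -0.   0.   0.3 -0.2  0.2  0.2 -0.2  0.  -0.2  0.1 -0.7 -0.9
  0.2 -0.2  0.3 -0.  -0.2  1.2 -0.2 -0.4  1.  -0.3  0.2  0.1  0.1  0.5
  0.  -0.1  0.2  0.1 -0.   0.4  0.5  0.6 -0.2 -0.3 -0.6  0.1 -0.1  0.1
 -0.2 -0.9  0.3  0.9 -0.3 -0.5 -0.3 -0.4  0.3  0.3  0.   0.1 -0.1  0.6
  0.  -0.1  0.1 -0.7 -0.   0.1  0.6]
```

```bash
cat > fit6.py <<'E'
import fit5 as q5
from fit5 import *
q4.NIB=True; q5.RI=None
for sn,tgt in ((1,0),(1e-5,0)):
    q4.SN=sn
    S=least_squares(q5.F2,q5.v0,x_scale=np.r_[[.002]*3,[.006]*3,.002,.003,.05,.003,.003,.002,.002,.002,.002,1,.002,.002,[.002]*3,[.006]*4,.002])
    print('HARD',sn,S.cost,S.x[8],S.x[9],S.x[10],S.x[12],S.x[14],S.x[16],S.x[25],np.abs(S.fun).max())
E
python3 fit6.py | grep HARD
```

```text
HARD 1 4.27568191206925 0.4664470817089507 0.03794192075711598 0.04766097871643428 -0.015238985252319906 -0.010928168042859284 -0.013710597442081154 0.03326925147316757 1.2093922712352878
HARD 1e-05 17.2229820039156 0.4401094380336094 0.04059868962580012 0.050493747407039415 -0.01587346650102153 -0.010557597993515187 -0.014693862016321925 0.036999329658825166 2.2898956537977
```

```bash
python3 - <<'E'
from fit2 import *
print(pj([[-.009,-.012,.174],[-.009,.012,.174],[.009,-.012,.174],[.009,.012,.174],[0,0,.18]],np.zeros(3),np.zeros(3)).round(1))
a=cv2.imread('pics/w12.png')[280:425,250:390]; cv2.imwrite('pics/w12b.png',cv2.resize(a,None,fx=4,fy=4,interpolation=cv2.INTER_CUBIC))
from rock import *
print(go(.4612,-.0008,.0004,.02)); state(3)
E
```

```text
[[283.6 350.3]
 [362.2 350.3]
 [285.1 398.5]
 [360.3 398.6]
 [323.  388. ]]
False
lean 0.4652 rot [ 0.4652 -0.0019 -0.0027] pos_in_gauge(mm) [  0.73  -0.24 156.31]  f_gauge [1.  2.4 9.7] M [ 0.08 -0.18 -0.05] |F| 6.4 t 28.72
```

View pics/w12b.png

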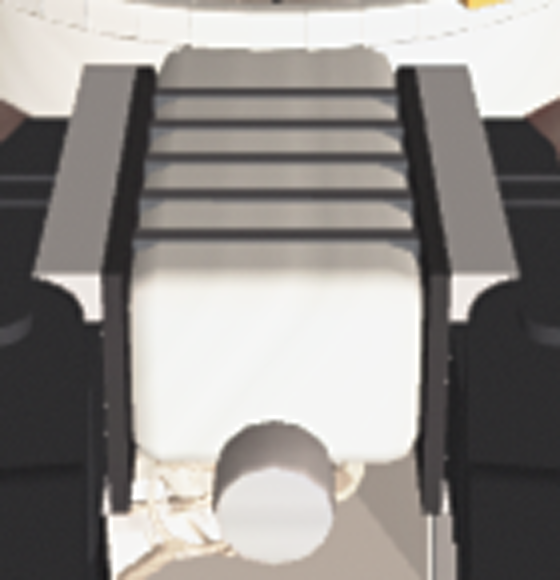

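```bash
python3 - <<'E'
from rock import *
robot.pause(1.2); state(3)
save('wrist','w13.png'); save('scene','s13.png')
a=cv2.imread('pics/w13.png')[225:300,295:405]; b=cv2.imread('pics/s13.png')[160:300,240:400]
cv2.imwrite('pics/c13.png',np.hstack([cv2.resize(a,(400,273),interpolation=cv2.INTER_CUBIC),cv2.resize(b,(312,273),interpolation=cv2.INTER_CUBIC)]))
print(robot.current_finger_gap())
E
```

```text
lean 0.4653 rot [ 0.4653 -0.0019 -0.0026] pos_in_gauge(mm) [  0.72  -0.21 156.29]  f_gauge [ 0.   2.8 10.1] M [ 0.12 -0.16 -0.01] |F| 6.7 t 30.04
0.2667037141169253
```

View pics/c13.png

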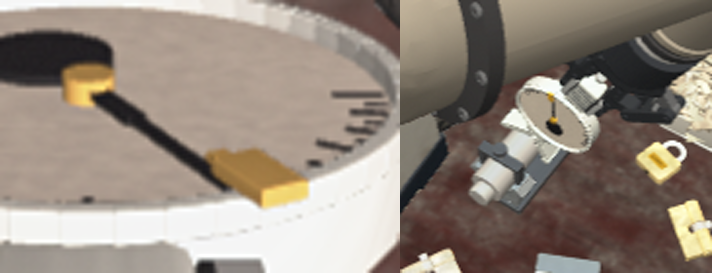

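View pics/s13.png

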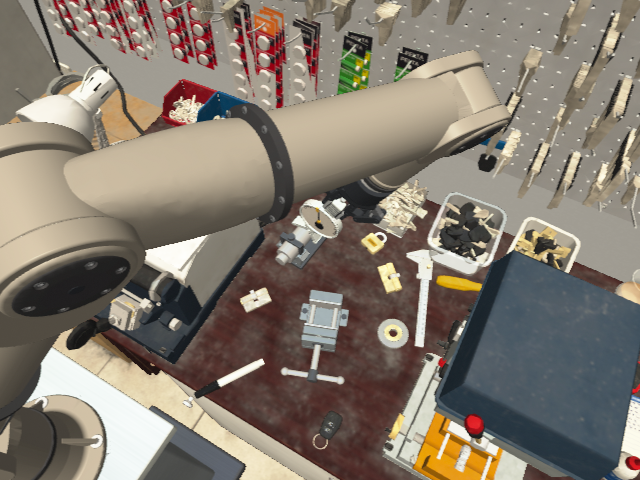

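```bash
python3 - <<'E'
from rock import *
print(workorder.close_job()); print(robot.current_time_s())
E
```

```text
the job is handed in; nothing more can be done
None
the job is handed in; nothing more can be done
```

The job is handed in at about 30 s on the robot's clock. The arm is holding the gauge on the bolt, with the pointer on the index tab as nearly as I could read it.

- **Vise and lift:** I pulled the T-bar 24 mm to full opening, let it go, and lifted the gauge out by its grip block.
- **On the bolt:** I set the gauge upright astride the bolt on the scribed ring, and it seated at the expected height. By my measurements it is within about 1 mm of the ring along the bolt; the saddle hides the ring, so I could not see this directly.
- **Last checks:** The lean read 0.465 rad after the pointer settled. The legs press with about 10 N in total. A sideways force of about 2.8 N means the load is not quite even, but by that reading both legs are loaded.
- **Other things on the desk:** The last scene picture shows the padlock and the cylinder where they were.

**Index reading, not fully agreed:** fits on two wrist views put the tab at 0.466 to 0.473 rad, give or take 0.008. A thin nib on the tab's inner end, if taken as the 37 mm mark, pulled the value down to 0.44, but that fit was clearly worse, so I did not use it. My first rough reading of 0.38 was wrong, because the tab stands nearer the camera than the pointer.

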